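Calibrate the load cell with the test weight and the key switch

TASK

The press's load cell needs calibrating: pick up the test weight by its handle, hang it by the handle on the hook of the load cell and let go of it. Then take the key with the flat paddle grip out of the key block, push it fully home into the key switch on the indicator box - its discs stick, so wiggle it a little as you ease it in - and turn it a quarter turn clockwise seen from above. The switch springs back, so finish while still holding the key turned, with the weight hanging free; leave the other key and the things standing about where they are.

Things in the scene. Friction and masses are not known exactly. Their poses are not given: they have to be found in the camera images.
- test_weight: Test weight, 0.4 kg: dark cast block 32 (x) x 100 (y) x 18 mm with a steel bail handle, upright. Origin: centre of the underside, z up. Handle: round legs at y = +-44 mm under a straight level bar along y, 9 mm thick (x), 12 mm high, its centre line 85 mm above the underside, 61 mm clear below it. Gripped firmly across x about 25 mm off the bar's middle, the middle stays free for the hook.
- handle_mid (a point): Middle of the test weight's handle bar, on its centre line, 85 mm above the weight's underside; axes as the weight's.
- load_stand: Stand of the load cell, fixed, steel base and aluminium column; a 26 mm square aluminium beam (130 to 156 mm above the worktop) reaches out level along its -x, towards the robot, and carries the hook at its end. Origin: underside of the base, z up.
- hook_seat (a point): Top of the hook's rod at its saddle (a shallow dip), 140 mm above the worktop; the hung handle bar's centre line lies 6 mm above it. The hook is a round rod 8 mm thick that sticks out of the beam's end face 42 mm behind the seat, along the stand's x. Axes as the stand's: -x points to the tip; the handle bar is to lie along y.
- hook_tip (a point): Top of the hook's upturned tip, 19 mm further out along -x than the seat and 24 mm higher (164 mm above the worktop). To hang the weight, bring the handle from in front of the tip (from -x), its bar above the tip and the block below the hook, then lower it onto the seat.
- key_block: Black plastic block, 34 (x) x 112 (y) x 30 mm high, fixed; two keys stand upright in its slots, 60 mm apart along y (either key may be in either slot). Slots: 22 mm along y, 7 mm wide, 24 mm deep. Origin: centre of its underside.
- cal_key: The switch's key, steel, 0.06 kg, upright, flat rectangular paddle up. Origin: middle of the bit's lower end; z up the key. Two-sided flat bit 20 (x) x 5 (y) mm, 20.5 mm high, the lowest 2.5 mm tapered to 18 x 3; round stem 7 mm thick, collar 11 mm thick at 41-45 mm; paddle 32 (x) x 9 (y) mm from 44 to 82 mm up. Grip it across y. It fits either way round (pi about z).
- cabinet_key: Another key, not for this switch: a round ring (33 mm) as grip and a narrower bit, 12 mm wide. It stands in the other slot; leave it there.
- indicator_box: Grey indicator box, fixed, 110 (x) x 150 (y) x 50 mm high. On its -y half a tilted display up to 70 mm high, on its +y half the steel plate of the key switch (58 mm high). In the lock, two loose discs stick out of line by 0.43 to 0.50 rad, one each way, and stop the key: press lightly (5-15 N) and twist it up to 0.14 rad each way until it slips through. Origin: centre of underside.
- lock_mouth (a point): Middle of the key slot, level with the plate's top, 58 mm above the worktop; the key goes straight down. Slot 23 mm along this point's x (the box's x), 8 mm wide, dished at 45 degrees to 33 x 18 mm at the top, 8 mm deep, does not turn. Below it: disc at depth 9.5-14.5 mm, disc at 16-21 mm (slots 22.4 x 7.6), rotor at 22.5-32 mm (slot 22 x 7).
- lock_floor (a point): Bottom of the key switch, 32 mm below the mouth: the key is home when its bit's lower end stands here. It turns only within about 3 mm of home; higher up the plate's slot keeps it from turning.
- key_switch (a joint): Turn of the switch's rotor, rad: 0 at rest, slot along the mouth's x; grows clockwise seen from above to the stop at 1.57 (quarter turn). A spring of about 0.1 N m turns it back. The key has some 0.1 rad of play in it, so turn the key the full quarter or a few degrees more.
- spring: Coil spring standing on the worktop, 28 mm thick, 55 mm high. Bystander.
- cover: Flat grey cast cover plate, 64 x 96 x 12 mm, lying on the worktop. Bystander.
- bush: Flanged brass bush, 38 mm wide, 34 mm high, on the worktop. Bystander.
Mind the look-alikes: they are no part of the job. What is shaped like the cal_key but yellow is not meant.

How it is judged:
By the outcome, as a careful person would: the job done as asked, in the order asked, and still so for the second after the job is handed in, while the arm keeps its last pose, push and grip.
It also fails if it takes over 72 s, if anything falls off the work surface, if the arm or the gripper's body presses on something with over 40 N, if the wrist force passes 120 N, or if a joint passes its speed limit or range.

ROBOT

A 6-joint arm with a two-finger parallel gripper is mounted at the origin on a cart in front of the work surface, level with it; the furniture and walls round the work are solid. World frame = base frame: x ahead of the robot, y to its left, z up, the work surface at z = 0. Lengths are in m, angles in degrees, forces in N, time in s.
With the tool pointing down it reaches from about 0.4 to 0.825 m from the base axis. Payload 7 kg.
Tool frame: the origin (TCP) lies midway between the tips of the shut fingers; the grasp point (between the pads) lies 19 mm behind it; z points along the fingers, y is the direction in which the jaws open and shut (so a half turn about z gives the same grasp; the last joint's range is limited). The gripper opens to 88 mm and grips with 3 to 60 N. Pads are 19 mm wide; open, the fingers measure 130 mm over their backs; the gripper's body (78 mm by 193 mm) begins 47 mm behind the grasp point.
Start: joints at [92.08, 20.546, 0.682, 0, -70.136, -16.507], TCP at [0.168, 0.654, 0.201] pointing down, gripper open.
Joint ranges: [-176.03, 176.03], [-82.01, 121.73], [-58.28, 71.71], [-173.87, 95.51], [-174.79, -0.11], [-173.66, 173.66]. Speed limits (degrees/s): [136.94, 136.94, 172.46, 180, 180, 180].

INTERFACE

Orientations are given as [roll, pitch, yaw] about the fixed x, y, z axes, in that order (R = Rz(yaw) Ry(pitch) Rx(roll)).
In Python, from plant import get_state, capture, close_job gives the robot as it stands.
- The arm moves only by the tool apply_moves, never from a script. Its argument "commands" is a list of rows, each an object with "grip": the opening, from 0 (shut) to 1 (fully open); "dp": the shift along the tool's x, y, z in mm, a list of three; "yaw": the turn about the tool's z in rad. A call has 1 to 12 rows; each row is the pose to reach, as a shift and turn from the pose commanded when the call began, along the tool's axes at that moment; what a row does not reach only later rows make up. A row lasts 1/8 s, in which the tool goes at most 62.5 mm and 10.7 degrees, less where a joint would pass 70% of its speed; a pose out of reach is approached as far as the arm can. A call with a gripper value outside its range is refused whole. The fingers move at their own pace and stop on an object; "newtons" is the grip in N (left out, the last holds). Time passes only in rows, so rows that repeat a pose let the fingers close. It gives the time, the measured TCP pose, the force and the opening at its end, in the units of the state.
- get_state(): the state, without advancing time (a new reading comes with each control period).
- capture(name): name is "scene" or "top" or "wrist"; returns a dict with "color" (480x640x3 uint8, red, green, blue), "camera_matrix" (3x3 intrinsics, pixels), "xyz" and "rotation" of the camera in the world; the wrist camera has in their place "T_tool_cam" (4x4, takes a point from camera to tool coordinates, whose origin is the TCP and whose axes are the flange's). Camera axes: x right, y up, looking along -z (the intrinsics and any distortion apply to the point x, -y, -z); pixel columns grow to the right and rows downward; lengths in m; the calibration is good to about 2 mm. A picture is of the moment at which its call begins: read the wrist's pose just before it. There is no depth.
- close_job(): hands the job in, once; it reports no verdict.
The state is a dict: "time_s": time; "joints": joint angles; "qd": joint speeds; "joint_torque": joint torques, N m; "tcp_pos": TCP position; "eef_rot": TCP orientation; "contact_force": force on the tool from outside, world axes, zero at the start; "moment": the same for the moment, N m; "gripper_width": finger opening in m.
Only numpy, scipy, OpenCV 4.12 (cv2) and the standard library are available. Lean on these libraries where they do the work, as an engineer would, in place of code of your own. Each camera call takes 0.05 s, during which the arm holds its last target.

## Working session

There is one attempt and no reset: what is moved stays moved. The work goes in short steps, Python scripts to look and compute and a tool call to move; the robot and the scene stay as the last step left them, time stands still between calls to the robot, and variables do not carry over. Pictures are saved under pics/ and viewed, and the job is handed in when it is done.

Besides the shell and the picture viewer there is one more tool, called after "Emit:" as name([rows], argument=value, ...), one row to a line, values as JSON. apply_moves: Moves the arm, as the interface text tells. Its arguments: {"type":"object","properties":{"commands":{"type":"array","items":{"type":"object","properties":{"grip":{"type":"number"},"dp":{"type":"array","items":{"type":"number"}},"yaw":{"type":"number"}}}},"newtons":{"type":"number"}},"required":["commands"]}

```bash
mkdir -p pics; ls; python3 - <<'E'
from plant import get_state, capture
import cv2,json
print(get_state())
for n in ("scene","top","wrist"):
    c=capture(n); cv2.imwrite(f"pics/{n}0.png",c["color"][:,:,::-1])
    print(n,{k:(v.tolist() if hasattr(v,'tolist') else v) for k,v in c.items() if k!="color"})
E
```

```text
pics
{'time_s': 0.0, 'joints': array([ 9.20785319e+01,  2.05912033e+01,  6.32860585e-01, -2.10583438e-02,
       -7.01365573e+01, -1.65058794e+01]), 'qd': array([-0.00150933, -0.05282145, -0.00059637, -0.00409271,  0.03462744,
       -0.04427738]), 'joint_torque': array([ 9.10825838e-04, -5.82715559e+01,  2.93052864e+01,  6.99683726e+00,
        6.99693774e-03, -1.61065159e-04]), 'tcp_pos': array([0.16808111, 0.65317212, 0.20041546]), 'eef_rot': array([ 1.79903386e+02, -7.98480721e-03, -1.44345123e+01]), 'contact_force': array([-0.76391842,  0.4117531 ,  0.7105037 ]), 'moment': array([-0.00351723,  0.01741553,  0.00871656]), 'gripper_width': 0.0873717372973131}
scene {'camera_matrix': [[495.35261926172257, 0.0, 321.0711480848354], [0.0, 495.35261926172257, 244.08596392392877], [0.0, 0.0, 1.0]], 'xyz': [-0.346095862191462, 0.8418121437351758, 0.5670750347075679], 'rotation': [66.99597580317018, 0.5056229967858479, -125.32007809875988]}
top {'camera_matrix': [[565.1170441897796, 0.0, 319.36553772143697], [0.0, 565.1170441897796, 240.1584176078826], [0.0, 0.0, 1.0]], 'xyz': [0.38062676217438896, 0.22594160376229067, 1.192379794982748], 'rotation': [7.657151918095875, -0.3659446627534328, -91.60142722865814]}
wrist {'camera_matrix': [[412.3229641635427, 0.0, 318.57359553843537], [0.0, 412.3229641635427, 238.3051221877346], [0.0, 0.0, 1.0]], 'T_tool_cam': [[0.0014564640614344922, 0.9668929057364655, 0.2551783445924297, 0.068322531409877], [0.9999982089186339, -0.001716671114516926, 0.0007969942341508214, 0.0009644443383519663], [0.0012086653641254837, 0.2551767267537924, -0.9668936742223824, -0.18243007563642435], [0.0, 0.0, 0.0, 1.0]]}
```

View pics/scene0.png

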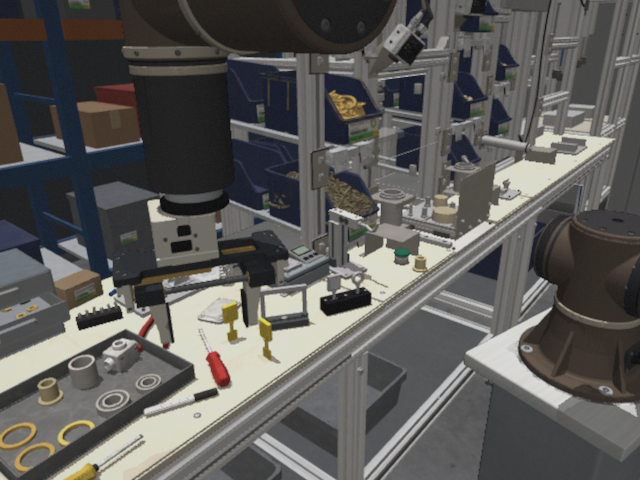

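View pics/top0.png

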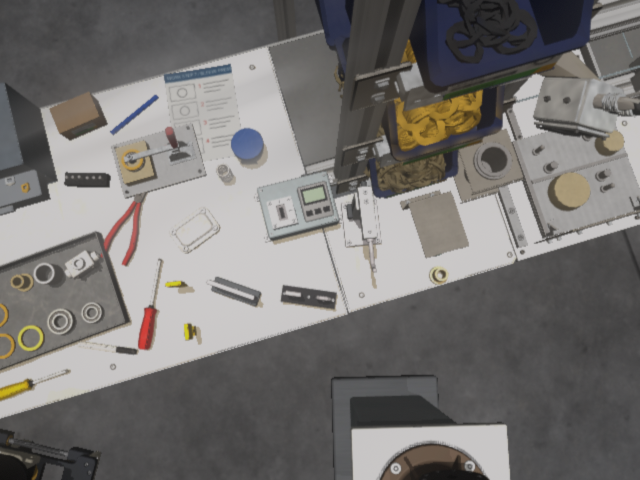

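View pics/wrist0.png

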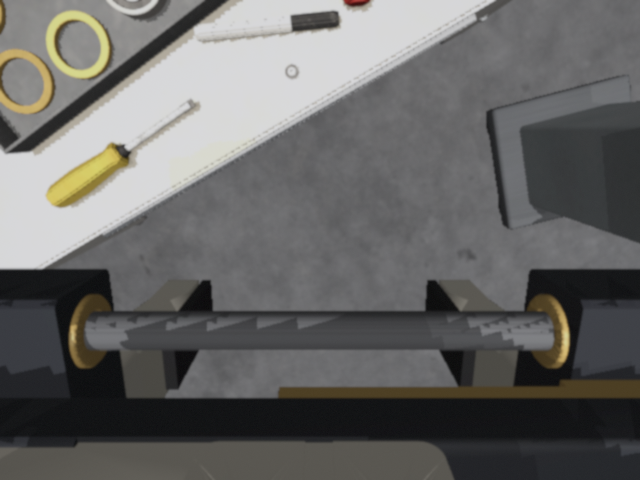

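```bash
cat > h.py <<'E'
import numpy as np, cv2
from scipy.spatial.transform import Rotation as R
from plant import get_state, capture
def cam(n):
    s=get_state(); c=capture(n)
    K=np.array(c["camera_matrix"])
    if n=="wrist":
        T=np.eye(4);T[:3,:3]=R.from_euler("xyz",s["eef_rot"],degrees=True).as_matrix();T[:3,3]=s["tcp_pos"]
        T=T@np.array(c["T_tool_cam"]); Rm,p=T[:3,:3],T[:3,3]
    else:
        Rm=R.from_euler("xyz",c["rotation"],degrees=True).as_matrix();p=np.array(c["xyz"])
    return dict(img=c["color"][:,:,::-1].copy(),K=K,R=Rm,p=p)
def ray(c,uv):
    u,v=uv;K=c["K"]
    d=np.array([(u-K[0,2])/K[0,0],-(v-K[1,2])/K[1,1],-1.]);d=c["R"]@d
    return c["p"],d/np.linalg.norm(d)
def plane(c,uv,z):
    p,d=ray(c,uv);return p+d*(z-p[2])/d[2]
def proj(c,X):
    q=c["R"].T@(np.asarray(X,float)-c["p"]);q=q*[1,-1,-1]
    return (c["K"]@(q/q[2]))[:2]
def tri(obs):
    A=np.zeros((3,3));b=np.zeros(3)
    for c,uv in obs:
        p,d=ray(c,uv);M=np.eye(3)-np.outer(d,d);A+=M;b+=M@p
    return np.linalg.solve(A,b)
def crop(c,x0,y0,x1,y1,s,f):
    cv2.imwrite(f,cv2.resize(c["img"][y0:y1,x0:x1],None,fx=s,fy=s,interpolation=cv2.INTER_CUBIC))
E
python3 - <<'E'
from h import *
t=cam("top");s=cam("scene")
crop(t,140,170,400,365,3,"pics/topc.png")
crop(s,190,200,450,380,3,"pics/scenec.png")
for n,uv,z in [("weight",(235,290),.085),("block",(308,297),.03),("box",(298,207),.05),("lock",(281,212),.058),("tip",(374,280),.164)]:
    X=plane(t,uv,z);print(n,X,proj(s,X))
E
```

```text
weight [0.43557795 0.38209601 0.085     ] [285.84402661 288.37559441]
block [0.41988349 0.2406973  0.03      ] [344.54644791 295.15130678]
box [0.60388289 0.2563342  0.05      ] [294.052217   260.76381205]
lock [0.59288271 0.2909881  0.058     ] [284.28739424 262.89534644]
tip [0.44281995 0.11815327 0.164     ] [381.27435744 224.3788886 ]
```

View pics/topc.png

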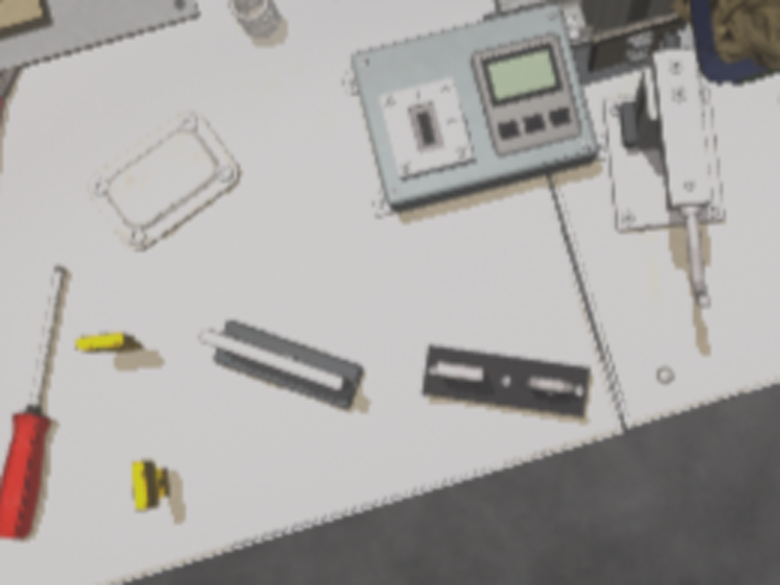

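View pics/scenec.png

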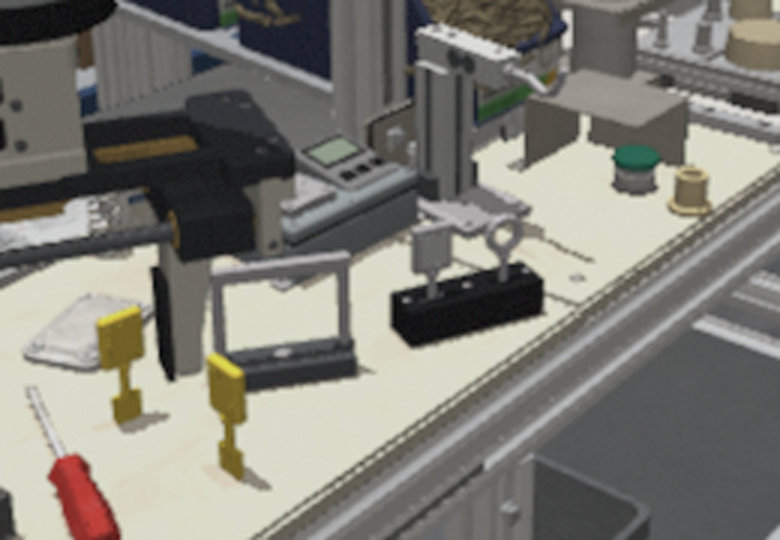

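```bash
python3 - <<'E'
from h import *
t=cam("top")
f=lambda x,y:(140+x/3-1/3,170+y/3-1/3)
a=plane(t,f(207,337),.091);b=plane(t,f(340,381),.091)
print("bar",a,b,(a+b)/2,np.degrees(np.arctan2(*(a-b)[:2]*[-1,1])),np.linalg.norm(a-b))
# block underside rect etc
q=[plane(t,f(*p),.03) for p in[(430,346),(589,368),(583,415),(424,394)]]
print(np.round(q,4),np.mean(q,0))
q=[plane(t,f(*p),.05) for p in[(355,53),(550,8),(597,152),(392,205)]]
print(np.round(q,4))
for n,p,z in[("lock",(428,127),.058),("tip",(703,298),.164),("beamend",(689,205),.156),("beamfar",(676,52),.156)]:
    print(n,plane(t,f(*p),z))
E
```

```text
bar [0.45221122 0.43226791 0.091     ] [0.42142386 0.3464982  0.091     ] [0.43681754 0.38938305 0.091     ] -19.745789220178686 0.09112796006816201
[[0.4458 0.2914 0.03  ]
 [0.4278 0.1831 0.03  ]
 [0.396  0.1882 0.03  ]
 [0.4133 0.2961 0.03  ]] [0.42073907 0.23967725 0.03      ]
[[0.6474 0.3379 0.05  ]
 [0.6756 0.2029 0.05  ]
 [0.5739 0.1737 0.05  ]
 [0.5411 0.3142 0.05  ]]
lock [0.59281001 0.28827257 0.058     ]
tip [0.46286811 0.11733406 0.164     ]
beamend [0.52125046 0.1227865  0.156     ]
beamfar [0.61794455 0.12707826 0.156     ]
```

```bash
cat >> h.py <<'E'
def go(pos,yaw,cur=None):
    "print dp (mm) and yaw (rad) to take commanded/measured pose to pos(m), tool yaw deg"
    s=get_state(); p=np.array(s["tcp_pos"]) if cur is None else np.array(cur[:3]); y0=s["eef_rot"][2] if cur is None else cur[3]
    Rm=R.from_euler("xyz",[180,0,y0],degrees=True).as_matrix()
    dp=Rm.T@(np.array(pos)-p)*1000
    w=(yaw-y0+180)%360-180
    print("dp",dp.round(1),"yaw",round(-np.radians(w),4),"rows>=",np.linalg.norm(dp)/62.5,abs(w)/10.7)
E
python3 -c "
from h import *
go([.437,.389,.2],-110)"
```

```text
dp [326.3 189.2   1. ] yaw 1.668 rows>= 6.03477300979425 8.931791454888353
```

Emit:
apply_moves([
  {"dp": [20, 12, 0], "yaw": 0.1, "grip": 1},
  {"dp": [60, 35, 0], "yaw": 0.28, "grip": 1},
  {"dp": [105, 61, 0], "yaw": 0.46, "grip": 1},
  {"dp": [150, 87, 0], "yaw": 0.64, "grip": 1},
  {"dp": [195, 113, 0], "yaw": 0.82, "grip": 1},
  {"dp": [235, 136, 0], "yaw": 1.0, "grip": 1},
  {"dp": [270, 157, 0], "yaw": 1.18, "grip": 1},
  {"dp": [300, 174, 0], "yaw": 1.36, "grip": 1},
  {"dp": [320, 186, 0], "yaw": 1.54, "grip": 1},
  {"dp": [326, 189, 1], "yaw": 1.668, "grip": 0.7},
  {"dp": [326, 189, 1], "yaw": 1.668, "grip": 0.7},
  {"dp": [326, 189, 1], "yaw": 1.668, "grip": 0.7},
])

```text
time_s: 1.8
tcp_pos: [0.4366, 0.3896, 0.2004]
eef_rot: [180.0, 0.0, -109.8]
contact_force: [-0.2, 0.1, 0.2]
gripper_width: 0.0641
```

```bash
python3 - <<'E'
from h import *
s=get_state();print(s["joints"].round(2),s["tcp_pos"],s["eef_rot"],s["contact_force"])
c=cam("wrist");t=cam("top");sc=cam("scene")
import pickle;pickle.dump((c,t,sc),open("v1.pkl","wb"))
cv2.imwrite("pics/w1.png",c["img"]);cv2.imwrite("pics/s1.png",sc["img"]);
E
```

```text
[ 60.87  12.19 -11.09  -0.   -66.72 -80.7 ] [0.43662702 0.3896112  0.20038112] [ 1.79997698e+02  1.35965791e-03 -1.09827016e+02] [-0.22379482  0.10992322  0.23659842]
```

View pics/w1.png

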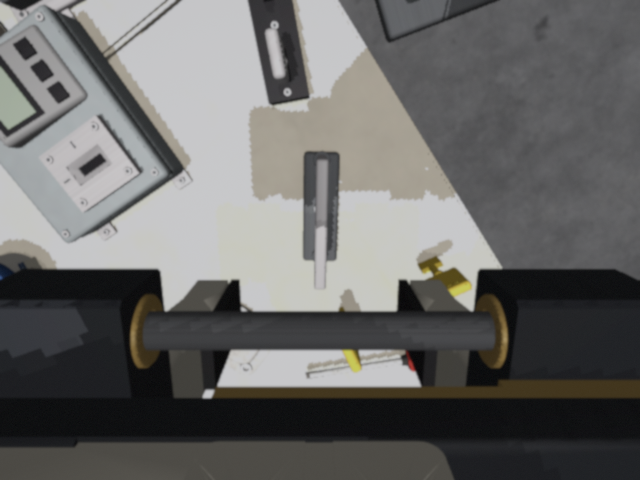

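View pics/s1.png

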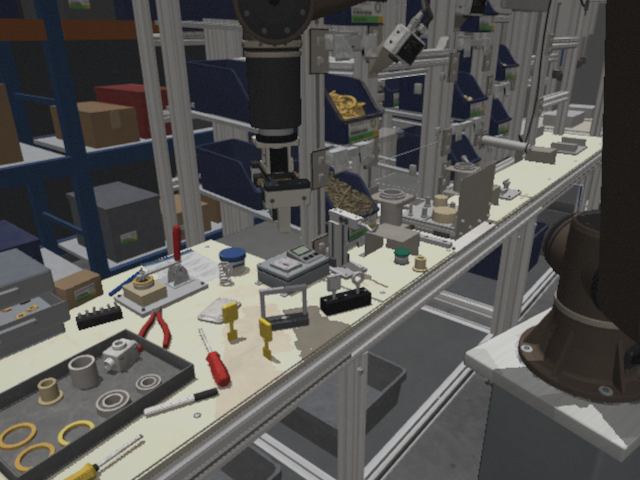

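```bash
python3 - <<'E'
from h import *
import pickle
c,t,sc=pickle.load(open("v1.pkl","rb"))
crop(c,230,0,370,300,2.66,"pics/w1a.png")
crop(c,0,0,240,250,3,"pics/w1b.png")
crop(t,330,180,400,290,6,"pics/t1h.png")
crop(sc,320,200,400,320,6,"pics/s1h.png")
E
```

```text
(no output)
```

View pics/w1a.png

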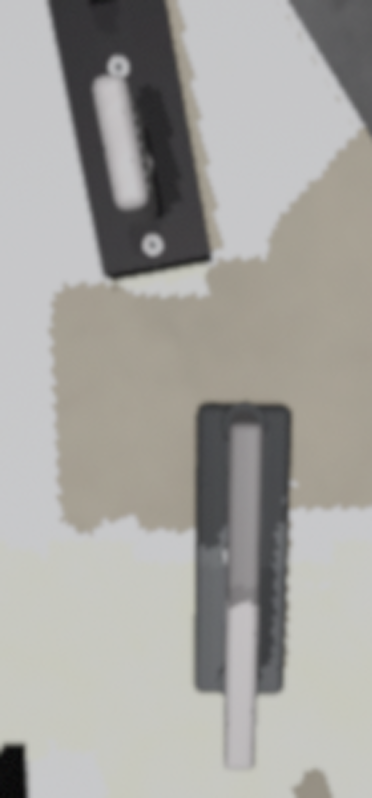

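View pics/t1h.png

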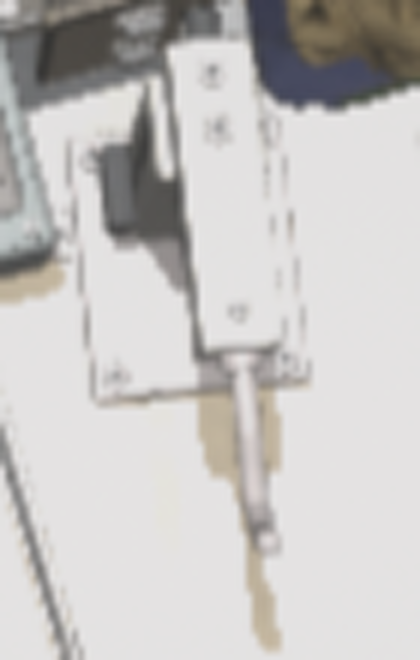

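View pics/s1h.png

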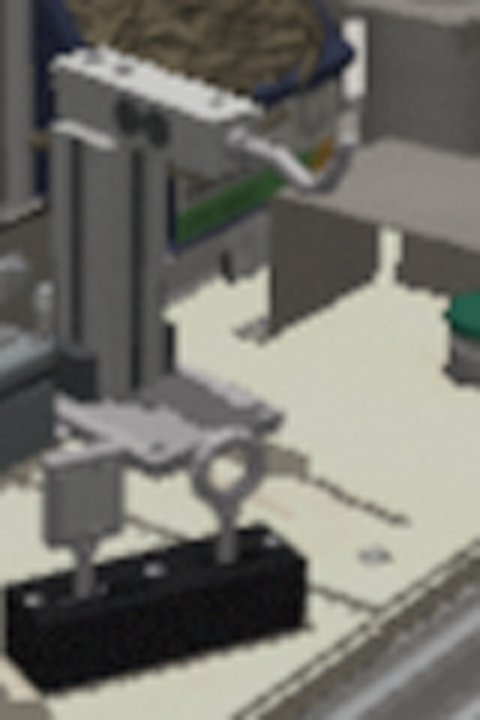

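View pics/w1b.png

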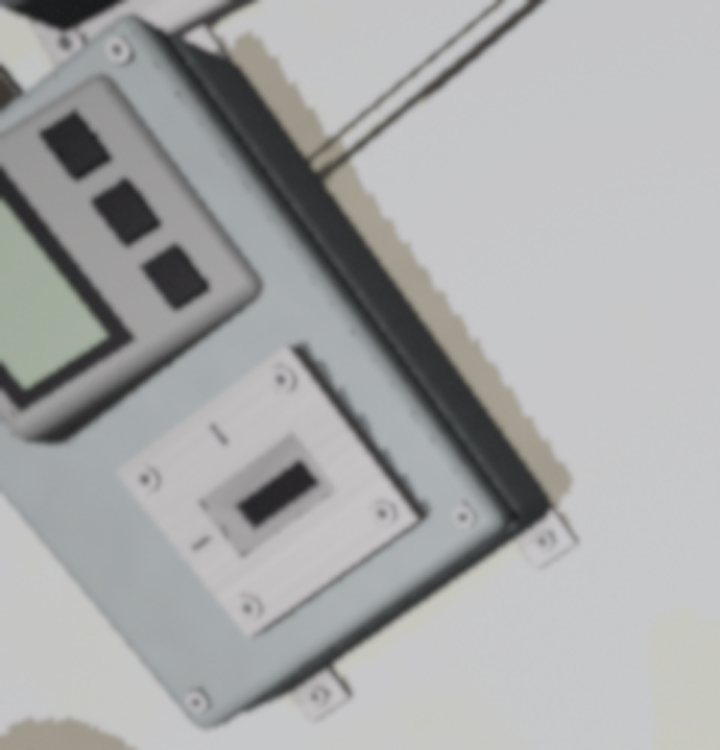

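```bash
python3 - <<'E'
from h import *
import pickle
c,t,sc=pickle.load(open("v1.pkl","rb"))
P=lambda x,y,s,x0,y0:((x+.5)/s-.5+x0,(y+.5)/s-.5+y0)
w=lambda x,y:P(x,y,2.66,230,0)
a=plane(c,w(239.5,768),.091);b=plane(c,w(245.5,424),.091)
print("bar",a,b,(a+b)/2,np.linalg.norm(a-b),np.degrees(np.arctan2(-(a-b)[0],(a-b)[1])))
q=np.array([plane(c,P(x,y,3,0,0),.058) for x,y in[(297,347),(425,514),(252,634),(117,471)]])
print("plate",q.round(4),q.mean(0)); print([np.degrees(np.arctan2(*(q[i]-q[j])[1::-1])) for i,j in((0,1),(3,2),(0,3),(1,2))])
q=np.array([plane(c,P(x,y,3,0,0),.058) for x,y in[(295,433),(331,490),(244,556),(202,502)]])
print("dish",q.round(4),q.mean(0),[np.linalg.norm(q[i]-q[i-1]) for i in range(4)],[np.degrees(np.arctan2(*(q[i]-q[j])[1::-1])) for i,j in((0,3),(1,2))])
# paddle top
print("paddle", plane(c,w(107,80),.082),plane(c,w(132,205),.082))
T=lambda x,y:P(x,y,6,330,180);S=lambda x,y:P(x,y,6,320,200)
print("tip tri",tri([(t,T(268,540)),(sc,S(355,20))]),plane(t,T(268,540),.164),proj(sc,plane(t,T(268,540),.164)),S(355,20))
m=plane(t,T(243,348),.156);print("beamend",m,S(232,112),proj(sc,m))
e1=[plane(t,T(*p),.156) for p in[(207,352),(172,45),(280,343),(246,40)]];print(np.array(e1).round(4))
n=plane(t,T(257,500),.14);print("seat-ish",n)
E
```

```text
bar [0.45161202 0.43441845 0.091     ] [0.4176504  0.34424133 0.091     ] [0.43463121 0.38932989 0.091     ] 0.09636028502511794 -20.6368847587144
plate [[0.566  0.2589 0.058 ]
 [0.5541 0.3075 0.058 ]
 [0.6117 0.3206 0.058 ]
 [0.6241 0.2706 0.058 ]] [0.58899557 0.28939075 0.058     ]
[np.float64(-76.21729911694055), np.float64(-75.98925918278128), np.float64(-168.55009193465412), np.float64(-167.15585681391462)]
dish [[0.5764 0.2776 0.058 ]
 [0.5743 0.2937 0.058 ]
 [0.6037 0.3013 0.058 ]
 [0.6073 0.2851 0.058 ]] [0.59044598 0.28941009 0.058     ] [np.float64(0.031814087024521744), np.float64(0.016177229530232356), np.float64(0.030371173417298083), np.float64(0.01658607754423741)] [np.float64(-166.39589382730335), np.float64(-165.44538927264077)]
paddle [0.42196052 0.25335634 0.082     ] [0.42664819 0.28280863 0.082     ]
tip tri [0.45616886 0.12001798 0.21243738] [0.46178982 0.11692135 0.164     ] [376.19972643 221.94353269] (378.75, 202.91666666666666)
beamend [0.52199157 0.12136572 0.156     ] (358.25, 218.25) [358.18266467 218.44075373]
[[0.521  0.1325 0.156 ]
 [0.6181 0.1397 0.156 ]
 [0.5232 0.1099 0.156 ]
 [0.6191 0.1165 0.156 ]]
seat-ish [0.47626035 0.11729559 0.14      ]
```

```bash
python3 -c "
from h import *
go([.4452,.4158,.066],-110.6)"
```

```text
dp [-27.4   0.7 134.4] yaw 0.0127 rows>= 2.1946222444014407 0.06777016934800499
```

Emit:
apply_moves([
  {"dp": [-27, 1, 10], "yaw": 0.012, "grip": 0.6},
  {"dp": [-27, 1, 45], "yaw": 0.012, "grip": 0.5},
  {"dp": [-27, 1, 85], "yaw": 0.012, "grip": 0.5},
  {"dp": [-27, 1, 115], "yaw": 0.012, "grip": 0.5},
  {"dp": [-27, 1, 130], "yaw": 0.012, "grip": 0.5},
  {"dp": [-27, 1, 134], "yaw": 0.012, "grip": 0.5},
  {"dp": [-27, 1, 134], "yaw": 0.012, "grip": 0.5},
])

```text
time_s: 2.82
tcp_pos: [0.4454, 0.4158, 0.0672]
eef_rot: [-180.0, 0.1, -110.7]
contact_force: [0.9, -0.1, 0.7]
gripper_width: 0.0438
```

```bash
python3 - <<'E'
from h import *
c=cam("wrist");cv2.imwrite("pics/w2.png",c["img"])
E
```

```text
(no output)
```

View pics/w2.png

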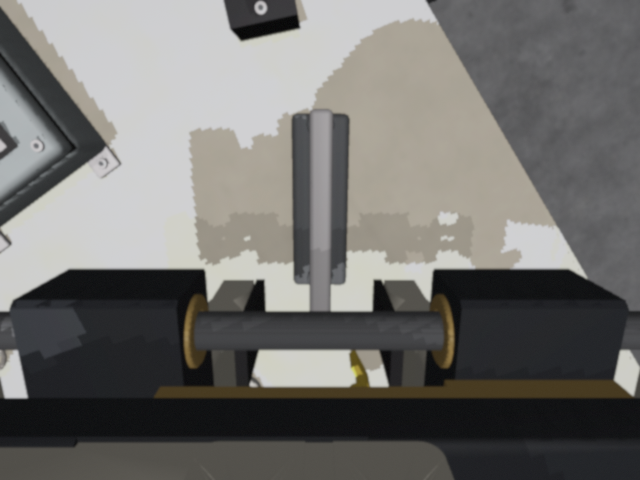

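The bar (x≈320) sits centred between the fingers (263 to 375). I'm closing, then lifting slightly.

Emit:
apply_moves([
  {"dp": [0, 0, 0], "grip": 0.2},
  {"dp": [0, 0, 0], "grip": 0},
  {"dp": [0, 0, 0], "grip": 0},
  {"dp": [0, 0, 0], "grip": 0},
  {"dp": [0, 0, 0], "grip": 0},
  {"dp": [0, 0, 0], "grip": 0},
  {"dp": [0, 0, -10], "grip": 0},
  {"dp": [0, 0, -40], "grip": 0},
  {"dp": [0, 0, -75], "grip": 0},
  {"dp": [0, 0, -95], "grip": 0},
  {"dp": [0, 0, -95], "grip": 0},
], newtons=55)

```text
$.commands[0]: bad value
```

```bash
python3 - <<'E'
from h import *
c=cam("wrist");cv2.imwrite("pics/w3.png",c["img"])
c=cam("scene");crop(c,200,180,420,340,3.5,"pics/s3.png")
# seat target
st=np.array([.4801,.1183]);th=np.radians(4.1);ex=np.array([np.cos(th),np.sin(th)]);ey=np.array([-ex[1],ex[0]])
for off in(-.065,0):
    p=st+off*ex+.028*ey;print(p);go([*p,.163],-85.9)
E
```

```text
[0.41326442 0.14158101]
dp [268.  -66.6 -95.4] yaw -0.4323 rows>= 4.674374768317916 2.314787500704901
[0.47809807 0.14622834]
dp [ 240.7 -125.6  -95.4] yaw -0.4323 rows>= 4.6051379741649425 2.314787500704901
```

View pics/w3.png

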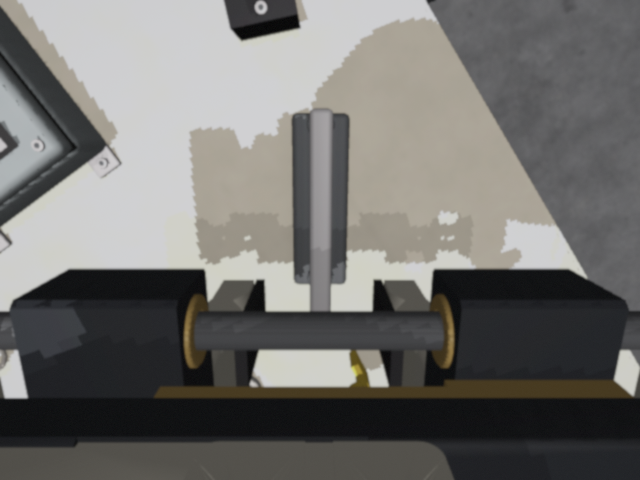

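View pics/s3.png

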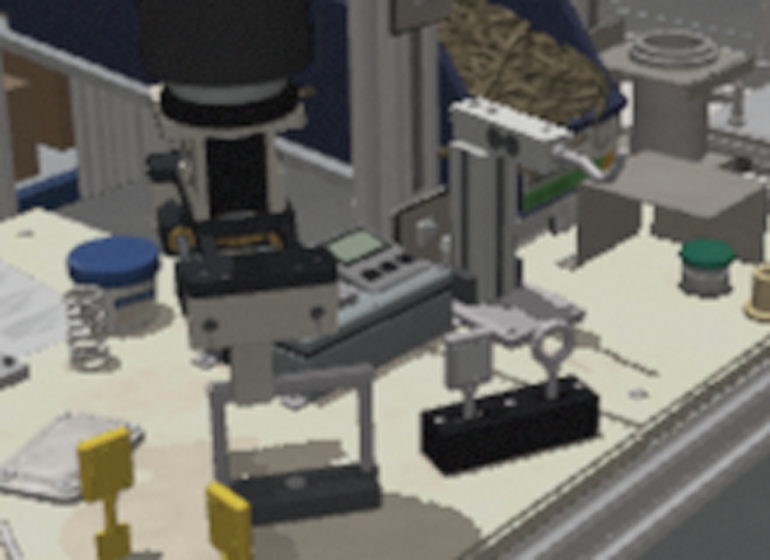

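Refused; every row apparently needs "yaw". The image shows the fingers at the bar, off its middle on the far leg's side. Retrying.

Emit:
apply_moves([
  {"dp": [0, 0, 0], "yaw": 0, "grip": 0.2},
  {"dp": [0, 0, 0], "yaw": 0, "grip": 0},
  {"dp": [0, 0, 0], "yaw": 0, "grip": 0},
  {"dp": [0, 0, 0], "yaw": 0, "grip": 0},
  {"dp": [0, 0, 0], "yaw": 0, "grip": 0},
  {"dp": [0, 0, 0], "yaw": 0, "grip": 0},
  {"dp": [0, 0, -10], "yaw": 0, "grip": 0},
  {"dp": [0, 0, -40], "yaw": 0, "grip": 0},
  {"dp": [0, 0, -75], "yaw": 0, "grip": 0},
  {"dp": [0, 0, -96], "yaw": 0, "grip": 0},
  {"dp": [0, 0, -96], "yaw": 0, "grip": 0},
], newtons=55)

```text
time_s: 4.35
tcp_pos: [0.4459, 0.4162, 0.1652]
eef_rot: [-179.9, 0.3, -110.7]
contact_force: [-0.5, -0.1, -0.5]
gripper_width: 0.0005
```

```bash
python3 - <<'E'
from h import *
c=cam("wrist");cv2.imwrite("pics/w4.png",c["img"])
c=cam("scene");crop(c,200,180,420,340,3.5,"pics/s4.png")
st=np.array([.4801,.1183]);th=np.radians(4.1);ex=np.array([np.cos(th),np.sin(th)]);ey=np.array([-ex[1],ex[0]])
for off in(-.065,0):
    p=st+off*ex+.028*ey;print(p);go([*p,.163],-85.9)
E
```

```text
[0.41326442 0.14158101]
dp [267.  -67.   -0.5] yaw -0.4327 rows>= 4.4042386465301995 2.317068642668873
[0.47809807 0.14622834]
dp [ 239.7 -126.    -0.5] yaw -0.4327 rows>= 4.3333074002499465 2.317068642668873
```

View pics/w4.png

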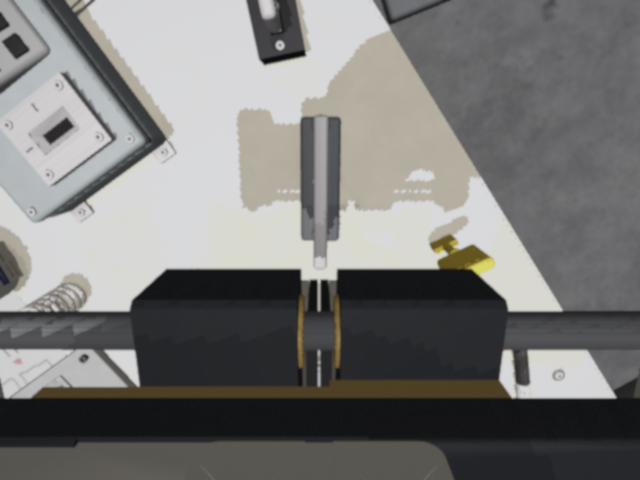

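View pics/s4.png

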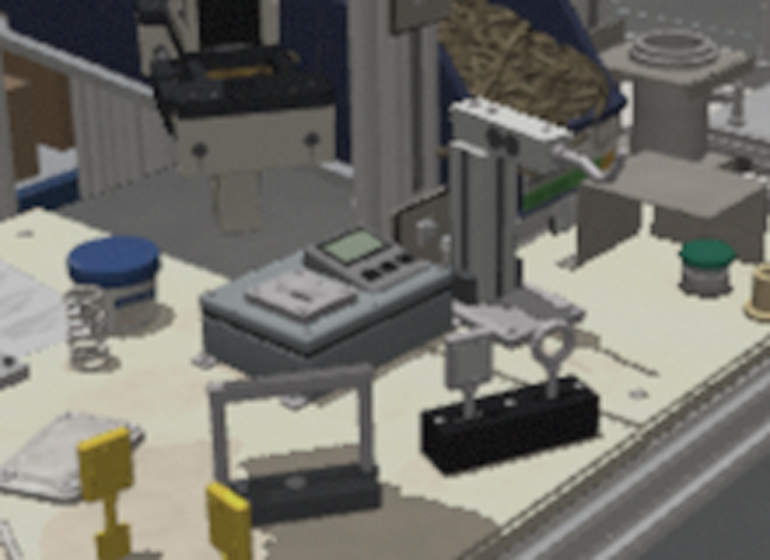

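```bash
python3 - <<'E'
from h import *
c=cam("wrist");s=get_state();t=cam("scene");tp=cam("top")
print(s["tcp_pos"],s["eef_rot"],s["gripper_width"])
for X in([.4516,.4344,.091],[.4177,.3442,.091],[.4452,.4158,.085],s["tcp_pos"]): print(proj(c,X),proj(t,X),proj(tp,X))
crop(tp,200,250,300,340,6,"pics/t4.png")
crop(c,200,80,460,290,3,"pics/w4c.png")
E
```

```text
[0.44474039 0.41476239 0.16186758] [ 1.79975356e+02 -4.30680216e-02 -1.10690656e+02] 0.00039108269181201204
[319.16615951 271.74581933] [259.52074781 289.96391893] [207.56909289 282.34476036]
[319.19419367 117.64811811] [305.90931534 283.97648184] [254.21036431 298.56271872]
[318.31460926 240.19939038] [269.25566079 291.20254413] [217.69148995 285.54170454]
[318.31253533 280.49732128] [267.89746075 256.82344679] [210.99852628 283.5116815 ]
```

View pics/t4.png

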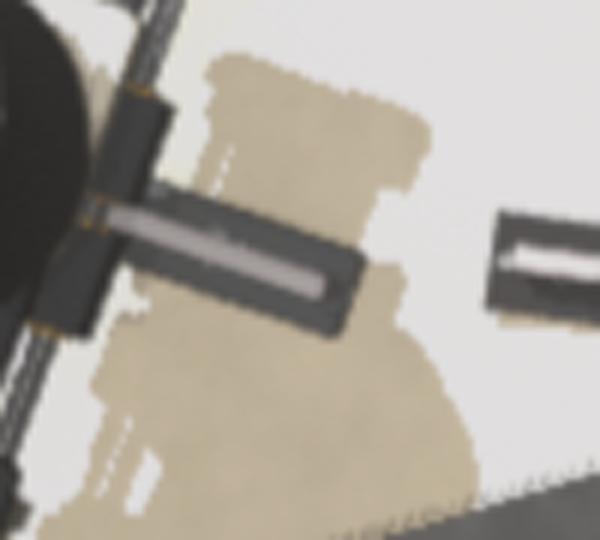

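View pics/w4c.png

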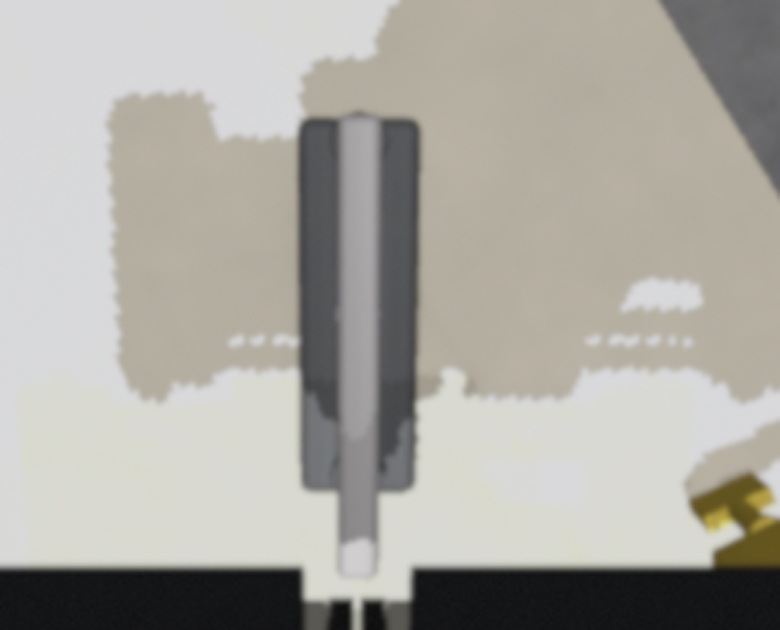

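Emit:
apply_moves([
  {"dp": [0, 0, 0], "yaw": 0, "grip": 0.5},
  {"dp": [0, 0, 0], "yaw": 0, "grip": 0.5},
  {"dp": [0, 0, 0], "yaw": 0, "grip": 0.5},
  {"dp": [0, 0, 0], "yaw": 0, "grip": 0.5},
  {"dp": [0, 0, 0], "yaw": 0, "grip": 0.5},
  {"dp": [0, 0, 30], "yaw": 0, "grip": 0.5},
  {"dp": [0, 0, 65], "yaw": 0, "grip": 0.4},
  {"dp": [0, 0, 88], "yaw": 0, "grip": 0.4},
  {"dp": [0, 0, 96], "yaw": 0, "grip": 0.4},
  {"dp": [0, 0, 96], "yaw": 0, "grip": 0.2},
  {"dp": [0, 0, 96], "yaw": 0, "grip": 0},
  {"dp": [0, 0, 96], "yaw": 0, "grip": 0},
], newtons=55)

```text
time_s: 6.1
tcp_pos: [0.4455, 0.4157, 0.0674]
eef_rot: [-180.0, 0.1, -110.7]
contact_force: [-0.3, -0.4, -0.6]
gripper_width: 0.0105
```

Emit:
apply_moves([
  {"dp": [0, 0, 0], "yaw": 0, "grip": 0},
  {"dp": [0, 0, 0], "yaw": 0, "grip": 0},
  {"dp": [0, 0, 0], "yaw": 0, "grip": 0},
  {"dp": [0, 0, 0], "yaw": 0, "grip": 0},
], newtons=55)

```text
time_s: 6.6
tcp_pos: [0.4451, 0.4151, 0.0664]
eef_rot: [-180.0, -0.0, -110.7]
contact_force: [-0.1, -0.6, -0.1]
gripper_width: 0.0005
```

```bash
python3 - <<'E'
from h import *
print(get_state())
c=cam("wrist");cv2.imwrite("pics/w5.png",c["img"])
E
```

```text
{'time_s': 6.6, 'joints': array([ 6.13738171e+01,  2.10797146e+01, -1.77270517e+01,  5.09866198e-04,
       -5.11947672e+01, -8.20572904e+01]), 'qd': array([-0.01624255,  0.01268562, -0.04249483, -0.03207225,  0.04542504,
       -0.005     ]), 'joint_torque': array([-2.99729436e-04, -5.38953388e+01,  2.42262965e+01,  5.77406913e+00,
       -7.43723824e-02, -2.68994137e-05]), 'tcp_pos': array([0.44509727, 0.41513362, 0.06636563]), 'eef_rot': array([-1.79999818e+02, -1.57369519e-03, -1.10683154e+02]), 'contact_force': array([-0.11734107, -0.59271872, -0.07656803]), 'moment': array([ 0.11906104, -0.11132173,  0.02889575]), 'gripper_width': 0.0004912626372913028}
```

View pics/w5.png

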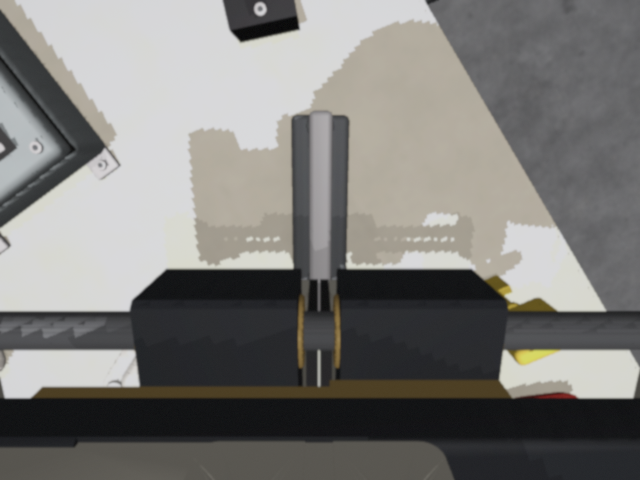

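```bash
python3 - <<'E'
from h import *
c=cam("scene");crop(c,220,200,340,330,5,"pics/s5.png");t=cam("top");crop(t,180,240,300,340,6,"pics/t5.png")
s=get_state()
for n,X in (("tcp",s["tcp_pos"]),("gp",s["tcp_pos"]+[0,0,.019]),("bar",[.4452,.4158,.091])): 
  u=proj(c,X);v=proj(t,X);print(n,(u-[220,200])*5,(v-[180,240])*6)
E
```

```text
tcp [250.03176502 495.77548596] [237.8239128  276.47996673]
gp [247.74347023 454.91098714] [227.98907821 273.40371821]
bar [245.54515877 442.98363213] [222.96412724 272.25633176]
```

View pics/s5.png

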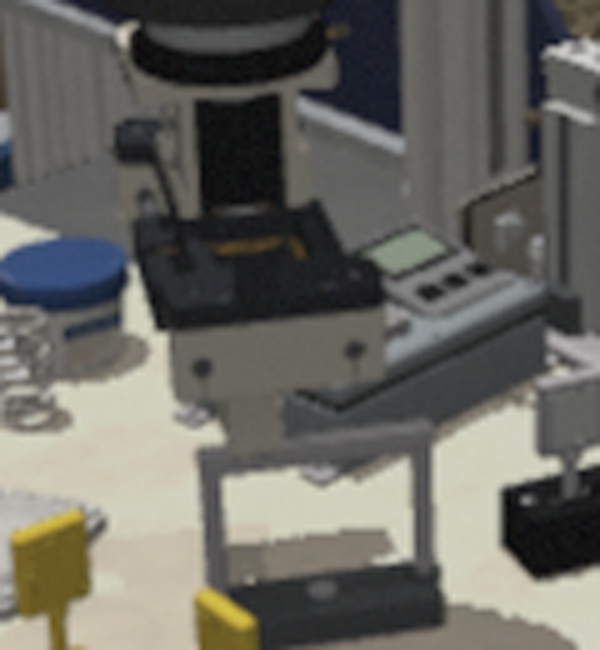

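View pics/t5.png

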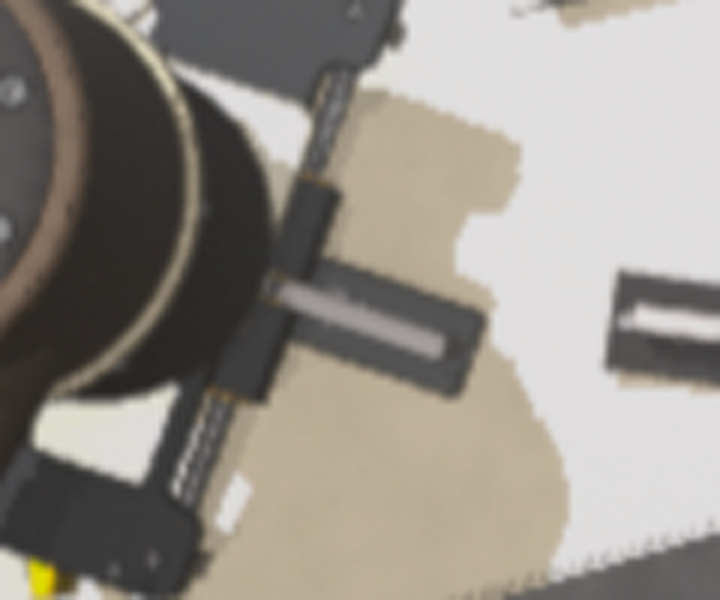

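```bash
python3 - <<'E'
from h import *
c=cam("scene");s=get_state()
ty=np.array([-.935,.353,0]);tx=np.array([-.353,-.935,0])
p=np.array([.4454,.4158,0])
print("seen open tip", 200+255/3.5,180+400/3.5)
for z in(.067,.08,.09,.1):
    for sgn in (1,-1):
        for w in(.022,.032): print(z,sgn,w,[proj(c,p+[0,0,z]+sgn*w*ty+k*.0095*tx).round(1) for k in(-1,1)])
E
```

```text
seen open tip 272.8571428571429 294.2857142857143
0.067 1 0.022 [array([266.7, 304.7]), array([276.1, 303.5])]
0.067 1 0.032 [array([267.5, 307.2]), array([276.9, 305.9])]
0.067 -1 0.022 [array([263.4, 294.5]), array([272.5, 293.3])]
0.067 -1 0.032 [array([262.7, 292.3]), array([271.7, 291.1])]
0.08 1 0.022 [array([266.4, 299.1]), array([275.8, 297.8])]
0.08 1 0.032 [array([267.2, 301.4]), array([276.6, 300.2])]
0.08 -1 0.022 [array([263.1, 289. ]), array([272.2, 287.8])]
0.08 -1 0.032 [array([262.4, 286.8]), array([271.4, 285.7])]
0.09 1 0.022 [array([266.1, 294.6]), array([275.5, 293.4])]
0.09 1 0.032 [array([266.9, 297. ]), array([276.4, 295.8])]
0.09 -1 0.022 [array([262.8, 284.7]), array([271.9, 283.6])]
0.09 -1 0.032 [array([262.1, 282.6]), array([271.1, 281.4])]
0.1 1 0.022 [array([265.8, 290.2]), array([275.3, 289. ])]
0.1 1 0.032 [array([266.6, 292.5]), array([276.2, 291.3])]
0.1 -1 0.022 [array([262.6, 280.4]), array([271.7, 279.3])]
0.1 -1 0.032 [array([261.9, 278.3]), array([270.9, 277.2])]
```

```bash
python3 - <<'E'
from h import *
c=cam("wrist");s=get_state()
tx=np.array([-.353,-.935,0])
for dz in(0,.01,.02,.025,.03):
    print(dz,[proj(c,s["tcp_pos"]+[0,0,dz]+k*.0095*tx).round(1) for k in(-1,0,1)])
cv2.imwrite("pics/w5c.png",cv2.resize(c["img"][250:400,250:390],None,fx=5,fy=5))
sc=cam("scene");crop(sc,240,240,300,320,8,"pics/s5c.png")
E
```

```text
0 [array([318.2, 300.3]), array([318.2, 281.6]), array([318.2, 262.4])]
0.01 [array([318.1, 309.2]), array([318.2, 289.6]), array([318.2, 269.5])]
0.02 [array([318.1, 319. ]), array([318.1, 298.5]), array([318.2, 277.4])]
0.025 [array([318.1, 324.4]), array([318.1, 303.3]), array([318.1, 281.7])]
0.03 [array([318.1, 330. ]), array([318.1, 308.4]), array([318.1, 286.3])]
```

View pics/w5c.png

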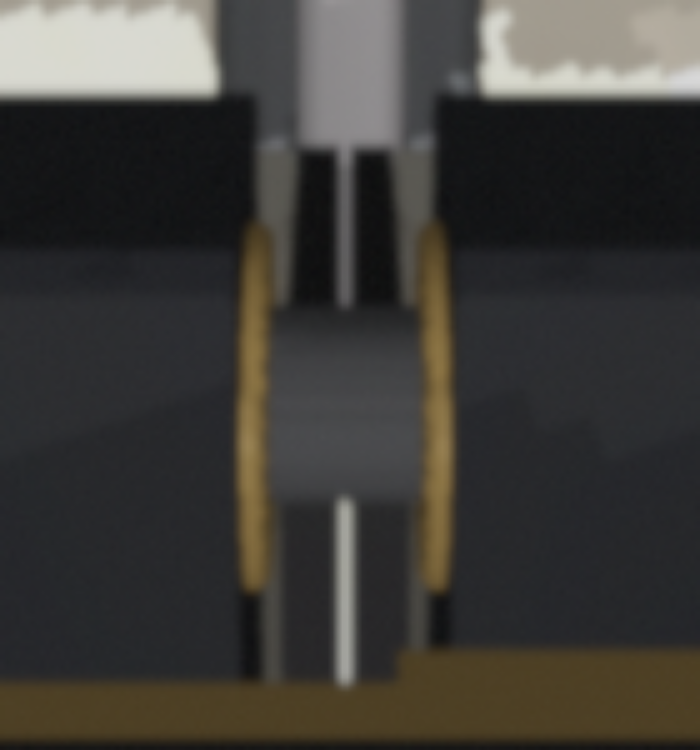

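View pics/s5c.png

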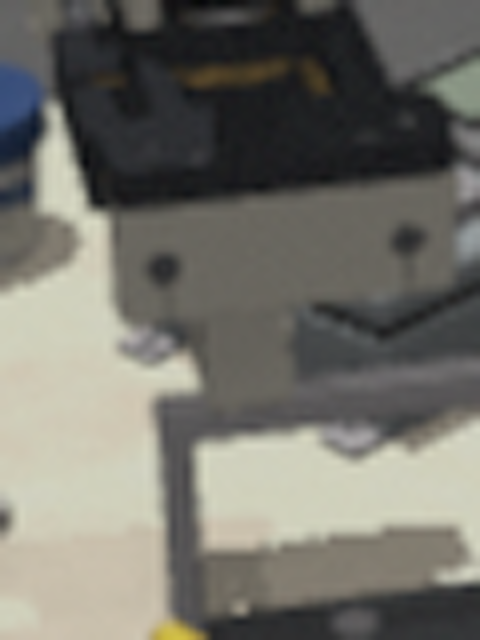

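Emit:
apply_moves([
  {"dp": [0, 0, -12], "yaw": 0, "grip": 0.4},
  {"dp": [0, 0, -12], "yaw": 0, "grip": 0.4},
  {"dp": [0, 0, -12], "yaw": 0, "grip": 0.4},
  {"dp": [0, 0, -12], "yaw": 0, "grip": 0.4},
  {"dp": [0, 0, -12], "yaw": 0, "grip": 0.4},
  {"dp": [0, 0, -12], "yaw": 0, "grip": 0.4},
  {"dp": [0, 0, 4], "yaw": 0, "grip": 0.4},
  {"dp": [0, 0, 16], "yaw": 0, "grip": 0.4},
  {"dp": [0, 0, 22], "yaw": 0, "grip": 0.4},
  {"dp": [0, 0, 22], "yaw": 0, "grip": 0.2},
], newtons=55)

```text
time_s: 8.15
tcp_pos: [0.4449, 0.4147, 0.0435]
eef_rot: [180.0, -0.1, -110.7]
contact_force: [-0.4, -0.2, -0.1]
gripper_width: 0.0295
```

```bash
python3 - <<'E'
from h import *
sc=cam("scene");crop(sc,230,220,310,320,6,"pics/s6c.png")
E
```

```text
(no output)
```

View pics/s6c.png

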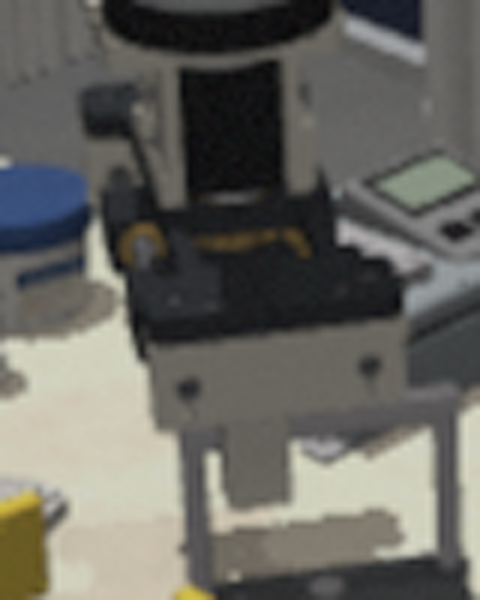

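Emit:
apply_moves([
  {"dp": [0, 0, 0], "yaw": 0, "grip": 0},
  {"dp": [0, 0, 0], "yaw": 0, "grip": 0},
  {"dp": [0, 0, 0], "yaw": 0, "grip": 0},
  {"dp": [0, 0, 0], "yaw": 0, "grip": 0},
  {"dp": [0, 0, 0], "yaw": 0, "grip": 0},
  {"dp": [0, 0, 0], "yaw": 0, "grip": 0},
], newtons=55)

```text
time_s: 8.95
tcp_pos: [0.4452, 0.4154, 0.0448]
eef_rot: [-180.0, 0.0, -110.7]
contact_force: [-2.1, 0.3, 5.0]
gripper_width: 0.0081
```

Emit:
apply_moves([
  {"dp": [0, 0, -8], "yaw": 0, "grip": 0},
  {"dp": [0, 0, -30], "yaw": 0, "grip": 0},
  {"dp": [0, 0, -60], "yaw": 0, "grip": 0},
  {"dp": [0, 0, -88], "yaw": 0, "grip": 0},
  {"dp": [0, 0, -98], "yaw": 0, "grip": 0},
  {"dp": [0, 0, -98], "yaw": 0, "grip": 0},
], newtons=55)

```text
time_s: 9.7
tcp_pos: [0.4449, 0.415, 0.1421]
eef_rot: [180.0, 0.0, -110.7]
contact_force: [0.1, -0.3, -4.1]
gripper_width: 0.0084
```

```bash
python3 - <<'E'
from h import *
print(get_state()["tcp_pos"],get_state()["contact_force"])
c=cam("wrist");cv2.imwrite("pics/w7.png",c["img"])
sc=cam("scene");crop(sc,200,180,420,340,3.5,"pics/s7.png")
st=np.array([.4801,.1183]);th=np.radians(4.1);ex=np.array([np.cos(th),np.sin(th)]);ey=np.array([-ex[1],ex[0]])
for off in(-.065,0):
    p=st+off*ex+.028*ey;print(p);go([*p,.143],-85.9)
E
```

```text
[0.44491295 0.41497762 0.14214311] [ 0.13897043 -0.27152715 -4.13346475]
[0.41326442 0.14158101]
dp [266.2 -67.3  -2.1] yaw -0.4329 rows>= 4.393654885791349 2.3182351763154987
[0.47809807 0.14622834]
dp [ 239.  -126.3   -2.1] yaw -0.4329 rows>= 4.3244207594532424 2.3182351763154987
```

View pics/w7.png

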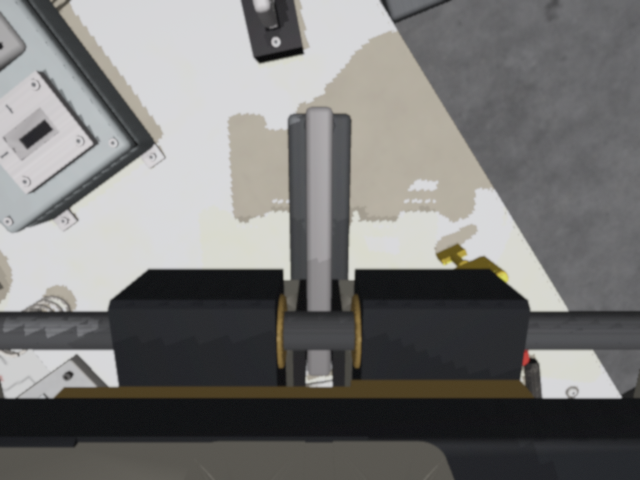

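View pics/s7.png

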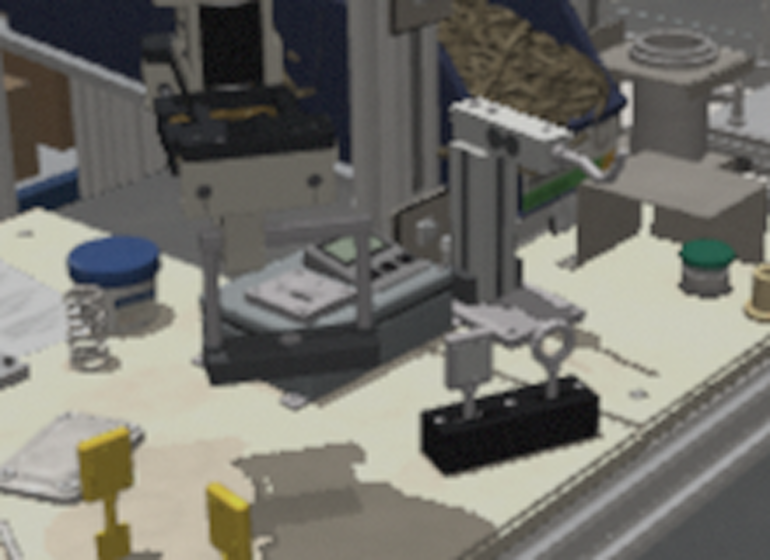

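Emit:
apply_moves([
  {"dp": [15, -4, -15], "yaw": 0, "grip": 0},
  {"dp": [45, -11, -22], "yaw": -0.05, "grip": 0},
  {"dp": [85, -21, -22], "yaw": -0.13, "grip": 0},
  {"dp": [130, -33, -22], "yaw": -0.22, "grip": 0},
  {"dp": [175, -44, -22], "yaw": -0.31, "grip": 0},
  {"dp": [215, -54, -22], "yaw": -0.39, "grip": 0},
  {"dp": [245, -62, -22], "yaw": -0.42, "grip": 0},
  {"dp": [262, -66, -22], "yaw": -0.433, "grip": 0},
  {"dp": [266, -67, -12], "yaw": -0.433, "grip": 0},
  {"dp": [266, -67, -2], "yaw": -0.433, "grip": 0},
  {"dp": [266, -67, -2], "yaw": -0.433, "grip": 0},
], newtons=60)

```text
time_s: 11.18
tcp_pos: [0.4132, 0.1425, 0.1432]
eef_rot: [179.9, -0.1, -85.9]
contact_force: [-0.5, -0.0, -3.9]
gripper_width: 0.0083
```

```bash
python3 - <<'E'
from h import *
print(get_state()["tcp_pos"],get_state()["contact_force"])
c=cam("wrist");cv2.imwrite("pics/w8.png",c["img"])
sc=cam("scene");crop(sc,250,150,450,320,4,"pics/s8.png")
import pickle;pickle.dump((c,sc),open("v8.pkl","wb"))
tp=cam("top");crop(tp,270,170,420,300,5,"pics/t8.png")
E
```

```text
[0.41322264 0.14248013 0.14315205] [-0.50262836 -0.00456343 -3.88020129]
```

View pics/w8.png

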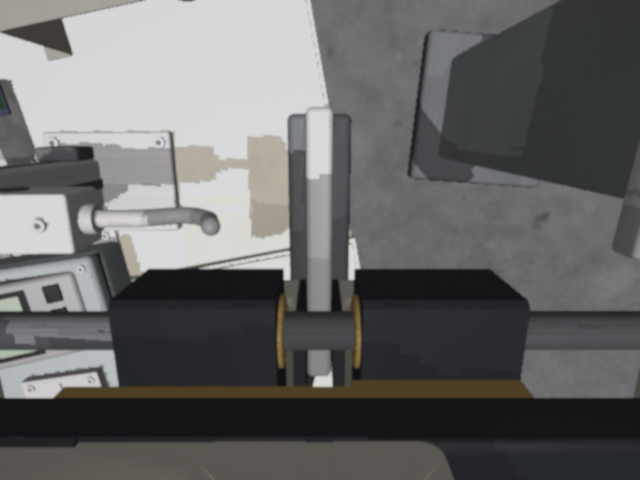

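View pics/s8.png

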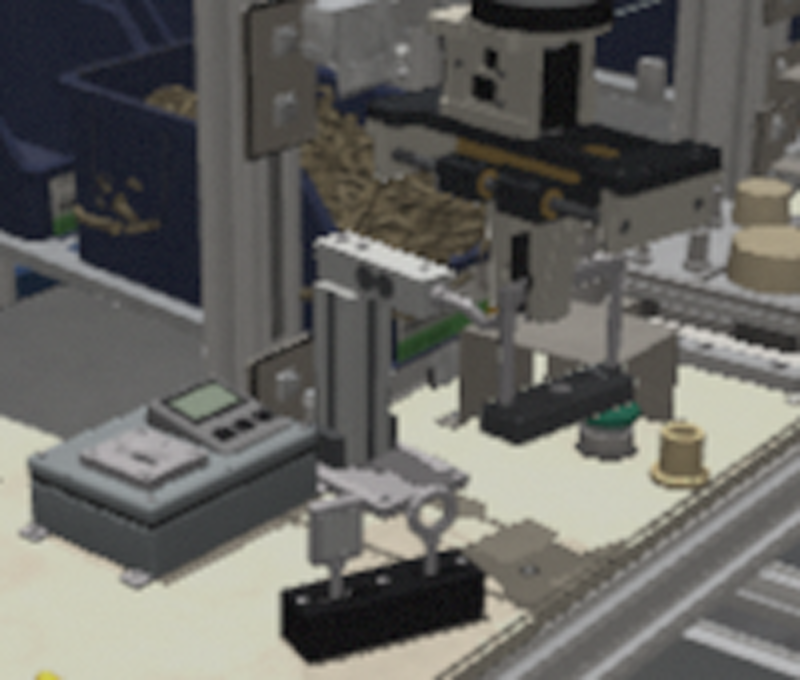

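View pics/t8.png

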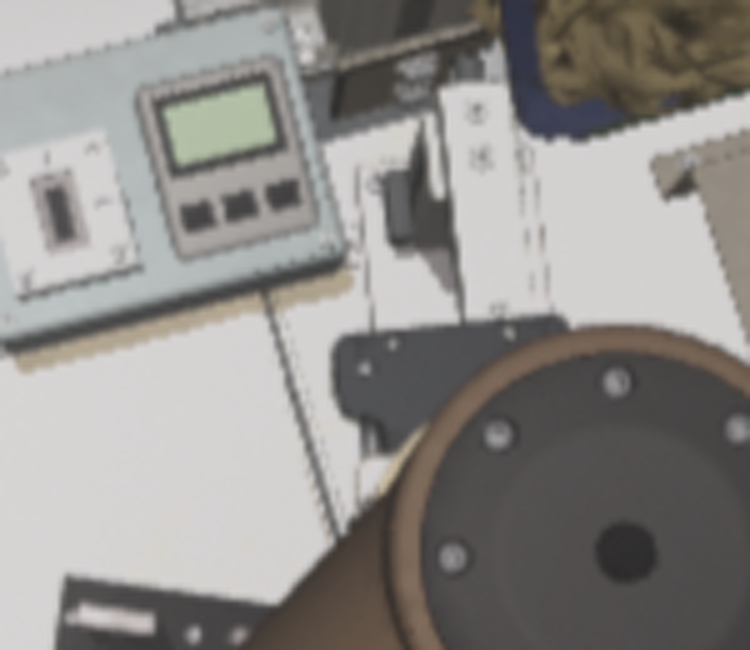

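```bash
python3 - <<'E'
from h import *
import pickle
c,sc=pickle.load(open("v8.pkl","rb"))
print("tip",plane(c,(211,219),.164),"beam end",plane(c,(90,218),.143),plane(c,(77,193),.156),plane(c,(77,252),.156))
for z in(.185,.189,.193): print("far bar end",plane(c,(318.5,108),z))
tip=plane(c,(211,219),.164);print(proj(sc,tip))
E
```

```text
tip [0.45823839 0.11121179 0.164     ] beam end [0.51801097 0.11965585 0.143     ] [0.51553571 0.10612998 0.156     ] [0.5174608  0.13178791 0.156     ]
far bar end [0.41836029 0.06673    0.185     ]
far bar end [0.41834966 0.06692155 0.189     ]
far bar end [0.41833903 0.06711311 0.193     ]
[379.07411158 221.85887262]
```

```bash
python3 - <<'E'
from h import *
c=cam("scene")
ty=np.array([-.935,.353,0]);tx=np.array([-.353,-.935,0])
p=np.array([.4451,.4151,0])
for d in(.03,.065,.097):
  for h in(.05,.066,.08,.09,.1):
    print(d,h,[(proj(c,p+d*ty+k*.039*tx+[0,0,.0664+h])-[240,240])*8//1 for k in(-1,1)])
E
```

```text
0.03 0.05 [array([ 90., 372.]), array([406., 332.])]
0.03 0.066 [array([ 86., 313.]), array([403., 274.])]
0.03 0.08 [array([ 82., 261.]), array([401., 223.])]
0.03 0.09 [array([ 80., 223.]), array([400., 186.])]
0.03 0.1 [array([ 77., 185.]), array([399., 148.])]
0.065 0.05 [array([109., 439.]), array([434., 397.])]
0.065 0.066 [array([105., 379.]), array([432., 337.])]
0.065 0.08 [array([101., 325.]), array([431., 285.])]
0.065 0.09 [array([ 99., 287.]), array([429., 247.])]
0.065 0.1 [array([ 96., 248.]), array([428., 208.])]
0.097 0.05 [array([128., 505.]), array([463., 460.])]
0.097 0.066 [array([124., 443.]), array([461., 399.])]
0.097 0.08 [array([120., 388.]), array([459., 345.])]
0.097 0.09 [array([117., 349.]), array([458., 306.])]
0.097 0.1 [array([114., 309.]), array([457., 267.])]
```

Emit:
apply_moves([
  {"dp": [-2, -8, 0], "yaw": 0, "grip": 0},
  {"dp": [-2, -22, 0], "yaw": 0, "grip": 0},
  {"dp": [-2, -38, 0], "yaw": 0, "grip": 0},
  {"dp": [-2, -52, 0], "yaw": 0, "grip": 0},
  {"dp": [-2, -60, 0], "yaw": 0, "grip": 0},
  {"dp": [-2, -62, 0], "yaw": 0, "grip": 0},
  {"dp": [-2, -62, 0], "yaw": 0, "grip": 0},
], newtons=60)

```text
time_s: 12.25
tcp_pos: [0.4753, 0.1489, 0.1442]
eef_rot: [180.0, -0.0, -85.9]
contact_force: [-1.1, -0.1, -4.6]
gripper_width: 0.0081
```

```bash
python3 - <<'E'
from h import *
print(get_state()["tcp_pos"],get_state()["contact_force"])
c=cam("wrist");cv2.imwrite("pics/w9.png",c["img"])
sc=cam("scene");crop(sc,300,150,440,300,5,"pics/s9.png")
E
```

```text
[0.47532901 0.14887026 0.14420242] [-1.11303469 -0.1482241  -4.6161327 ]
```

View pics/w9.png

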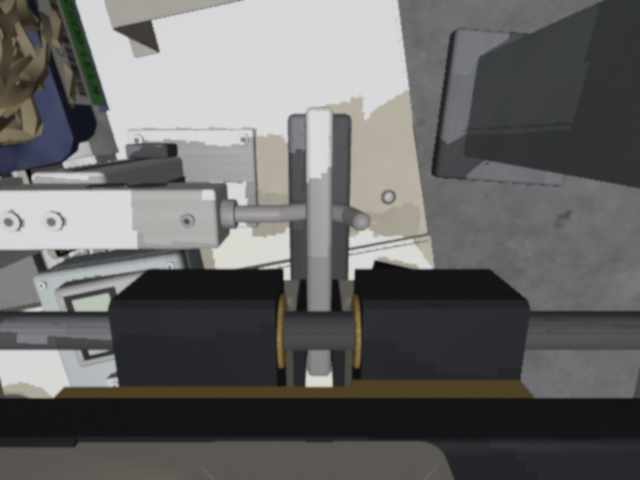

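View pics/s9.png

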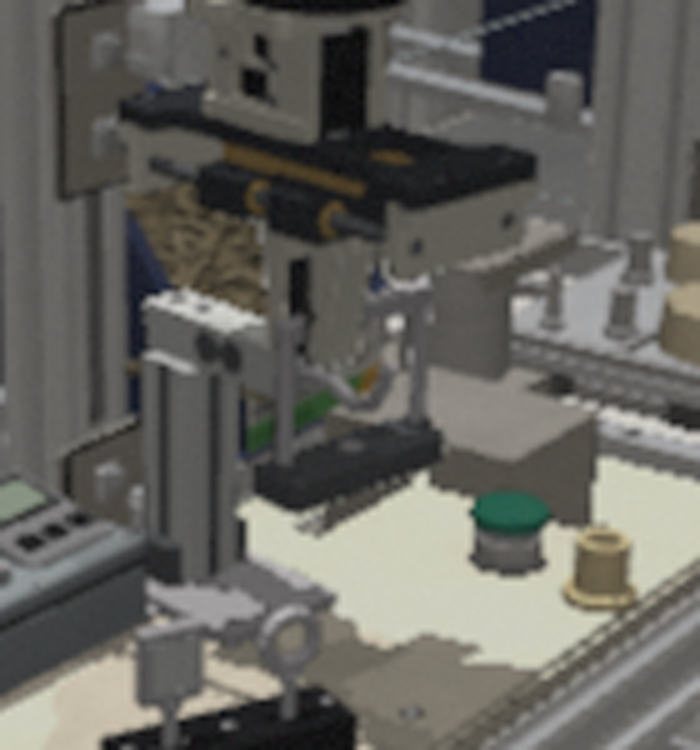

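Emit:
apply_moves([
  {"dp": [0, 0, 5], "yaw": 0, "grip": 0},
  {"dp": [0, 0, 14], "yaw": 0, "grip": 0},
  {"dp": [0, 0, 24], "yaw": 0, "grip": 0},
  {"dp": [0, 0, 31], "yaw": 0, "grip": 0},
  {"dp": [0, 0, 34], "yaw": 0, "grip": 0},
  {"dp": [0, 0, 35], "yaw": 0, "grip": 0},
], newtons=60)

```text
time_s: 13.1
tcp_pos: [0.4756, 0.149, 0.1092]
eef_rot: [180.0, -0.0, -85.9]
contact_force: [0.2, 0.5, -3.4]
gripper_width: 0.0084
```

Emit:
apply_moves([
  {"dp": [0, 0, 1], "yaw": 0, "grip": 0},
  {"dp": [0, 0, 2], "yaw": 0, "grip": 0},
  {"dp": [0, 0, 2], "yaw": 0, "grip": 0},
], newtons=60)

```text
time_s: 13.48
tcp_pos: [0.4758, 0.1492, 0.1077]
eef_rot: [-180.0, 0.0, -85.9]
contact_force: [-0.2, 0.2, -3.0]
gripper_width: 0.0085
```

Emit:
apply_moves([
  {"dp": [0, 0, 1.5], "yaw": 0, "grip": 0},
  {"dp": [0, 0, 2], "yaw": 0, "grip": 0},
  {"dp": [0, 0, 2], "yaw": 0, "grip": 0},
], newtons=60)

```text
time_s: 13.85
tcp_pos: [0.4763, 0.1493, 0.1064]
eef_rot: [-179.9, 0.0, -85.8]
contact_force: [-2.4, 0.0, 5.2]
gripper_width: 0.0082
```

```bash
python3 - <<'E'
from h import *
print(get_state()["tcp_pos"],get_state()["contact_force"],get_state()["moment"])
c=cam("wrist");cv2.imwrite("pics/w10.png",c["img"])
sc=cam("scene");crop(sc,330,190,400,270,8,"pics/s10.png")
E
```

```text
[0.47626697 0.14934619 0.10638414] [-2.35798825  0.04986682  5.20699414] [-0.1673462   0.52243912 -0.0610055 ]
```

View pics/s10.png

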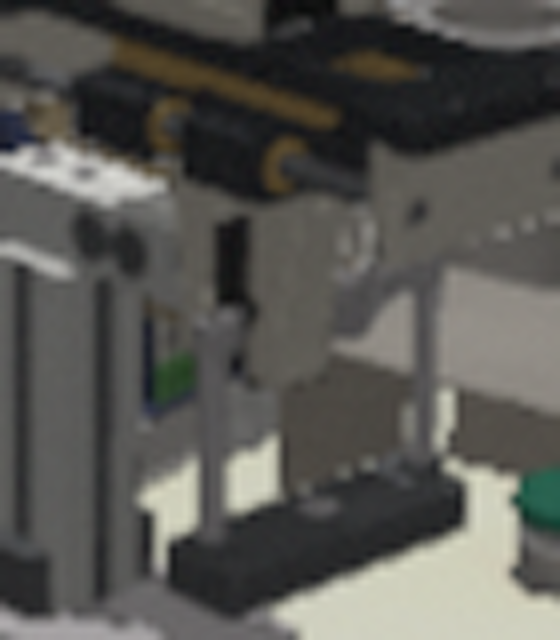

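View pics/w10.png

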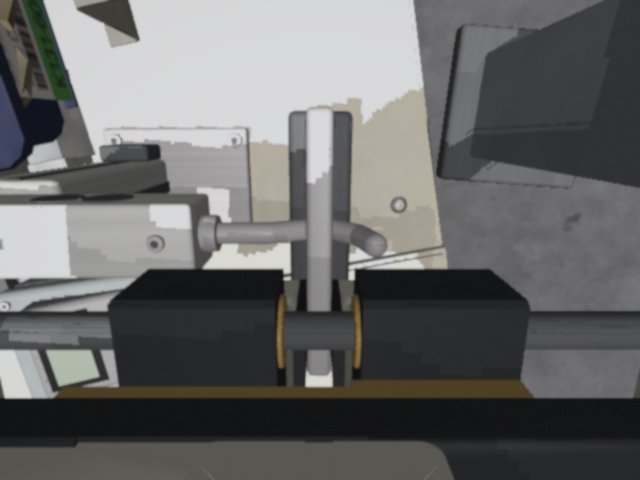

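Emit:
apply_moves([
  {"dp": [0, 0, -0.5], "yaw": 0, "grip": 0.12},
  {"dp": [0, 0, -0.5], "yaw": 0, "grip": 0.14},
  {"dp": [0, 0, -0.5], "yaw": 0, "grip": 0.18},
  {"dp": [0, 0, -0.5], "yaw": 0, "grip": 0.25},
  {"dp": [0, 0, -0.5], "yaw": 0, "grip": 0.25},
  {"dp": [0, 0, -0.5], "yaw": 0, "grip": 0.25},
  {"dp": [0, 0, -0.5], "yaw": 0, "grip": 0.25},
])

```text
time_s: 14.82
tcp_pos: [0.4755, 0.1491, 0.1058]
eef_rot: [180.0, -0.0, -85.9]
contact_force: [-0.0, -0.4, 0.5]
gripper_width: 0.0221
```

```bash
python3 - <<'E'
from h import *
print(get_state()["tcp_pos"],get_state()["contact_force"],get_state()["moment"])
c=cam("wrist");cv2.imwrite("pics/w11.png",c["img"])
sc=cam("scene");crop(sc,330,190,400,270,8,"pics/s11.png")
E
```

```text
[0.47552504 0.1490649  0.10584275] [-0.00496307 -0.36911473  0.46653316] [ 0.13845032 -0.09253134 -0.02308295]
```

View pics/s11.png

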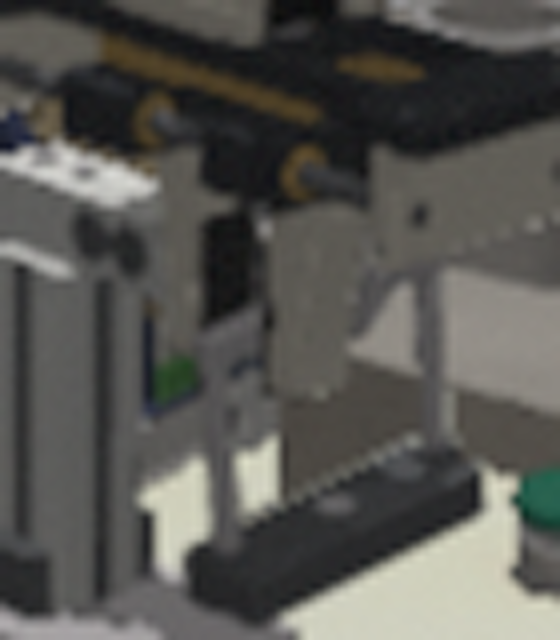

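View pics/w11.png

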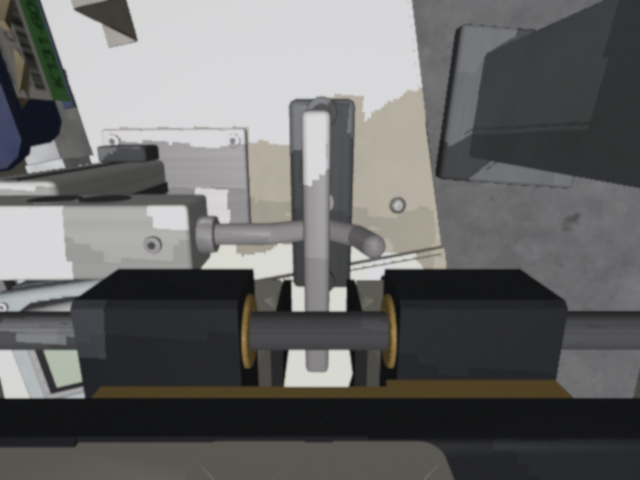

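Emit:
apply_moves([
  {"dp": [0, 0, -10], "yaw": 0, "grip": 0.25},
  {"dp": [0, 0, -40], "yaw": 0, "grip": 0.25},
  {"dp": [0, 0, -80], "yaw": 0, "grip": 0.25},
  {"dp": [0, 0, -105], "yaw": 0, "grip": 0.25},
  {"dp": [0, 0, -110], "yaw": 0, "grip": 0.3},
])

```text
time_s: 15.55
tcp_pos: [0.4765, 0.1496, 0.2184]
eef_rot: [-179.8, 0.1, -85.9]
contact_force: [-0.5, 0.5, -1.0]
gripper_width: 0.0252
```

```bash
python3 - <<'E'
from h import *
import pickle
print(get_state()["tcp_pos"],get_state()["contact_force"])
c,t,_=pickle.load(open("v1.pkl","rb"))
P=lambda x,y,s,x0,y0:((x+.5)/s-.5+x0,(y+.5)/s-.5+y0)
w=lambda x,y:P(x,y,2.66,230,0)
a=plane(c,w(107,78),.088);b=plane(c,w(132,208),.088);print(a,b,(a+b)/2,np.linalg.norm(a-b),np.degrees(np.arctan2(-(b-a)[0],(b-a)[1])))
go([*((a+b)/2)[:2],.13],-99.4)
sc=cam("scene");crop(sc,300,170,420,300,6,"pics/s12.png")
E
```

```text
[0.47646464 0.14961232 0.21843235] [-0.54040596  0.46925149 -0.96837025]
[0.42161472 0.25435309 0.088     ] [0.42662839 0.28429525 0.088     ] [0.42412156 0.26932417 0.088     ] 0.03035901283182268 -9.505707652565931
dp [-123.2   43.6   88.4] yaw 0.2363 rows>= 2.5243013533768415 1.265194192385899
```

View pics/s12.png

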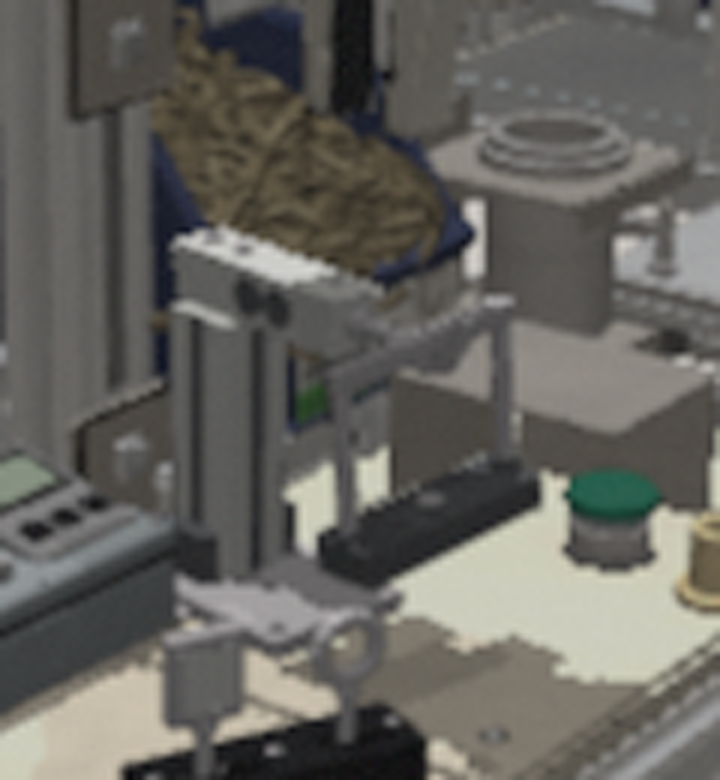

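Emit:
apply_moves([
  {"dp": [-15, 5, 0], "yaw": 0.03, "grip": 0.4},
  {"dp": [-45, 16, 10], "yaw": 0.1, "grip": 0.4},
  {"dp": [-80, 28, 35], "yaw": 0.17, "grip": 0.4},
  {"dp": [-110, 39, 65], "yaw": 0.22, "grip": 0.4},
  {"dp": [-123, 43.5, 85], "yaw": 0.236, "grip": 0.4},
  {"dp": [-123, 43.5, 88], "yaw": 0.236, "grip": 0.4},
  {"dp": [-123, 43.5, 88], "yaw": 0.236, "grip": 0.4},
])

```text
time_s: 16.48
tcp_pos: [0.4233, 0.2682, 0.1277]
eef_rot: [180.0, -0.1, -99.4]
contact_force: [0.5, 0.1, 0.2]
gripper_width: 0.035
```

```bash
python3 - <<'E'
from h import *
s=get_state();print(s["tcp_pos"],s["eef_rot"],s["contact_force"],s["joints"])
c=cam("wrist");cv2.imwrite("pics/w13.png",c["img"])
crop(c,230,90,410,320,3.3,"pics/w13c.png")
import pickle;pickle.dump(c,open("v13.pkl","wb"))
E
```

```text
[0.42330345 0.26818278 0.12771956] [ 1.79983414e+02 -5.32979966e-02 -9.93701587e+01] [0.50278461 0.06142263 0.17901651] [ 5.48676689e+01  7.84293029e+00 -2.68453048e+01  9.99948461e-03
 -5.53669748e+01 -6.42435221e+01]
```

View pics/w13.png

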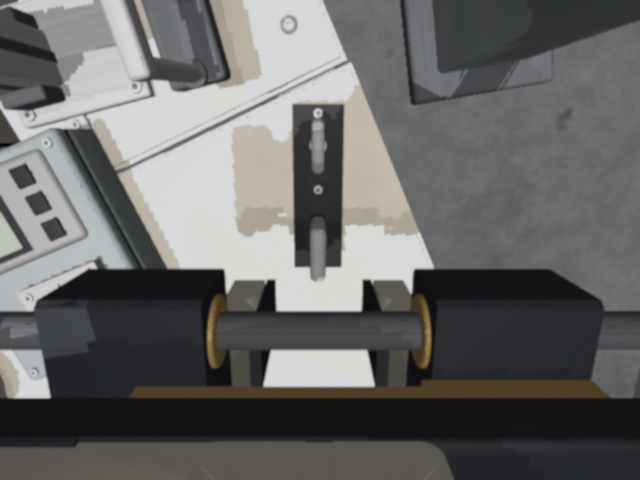

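View pics/w13c.png

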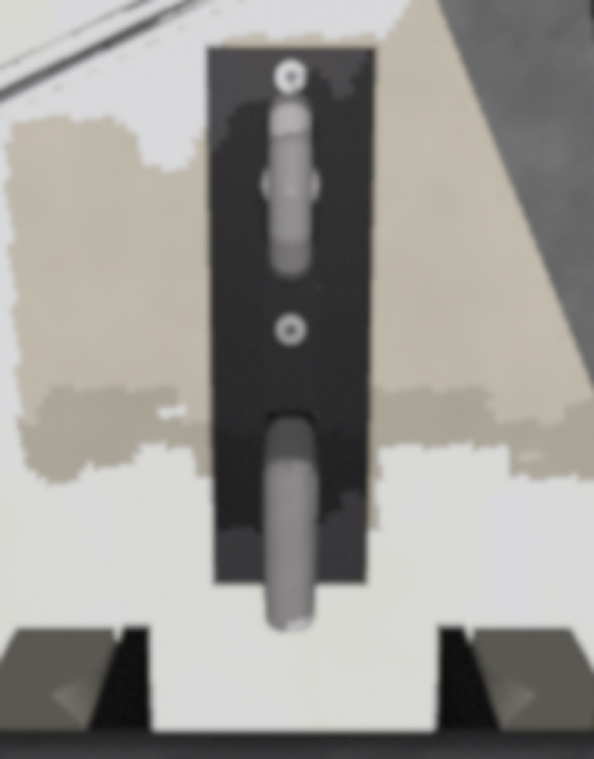

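```bash
python3 - <<'E'
from h import *
import pickle
c=pickle.load(open("v13.pkl","rb"))
w=lambda x,y:((x+.5)/3.3-.5+230,(y+.5)/3.3-.5+90)
a=plane(c,w(291,457),.088);b=plane(c,w(289.5,630),.088);m=(a+b)/2
print(a,b,m,np.linalg.norm(a-b),np.degrees(np.arctan2(-(b-a)[0],(b-a)[1])))
q=[plane(c,w(*p),.03) for p in((207,47),(376,47),(366,583),(214,583))];q=np.array(q);print(q.round(4),q.mean(0))
v=(q[3]+q[2]-q[0]-q[1]);print(np.degrees(np.arctan2(-v[0],v[1])), np.linalg.norm(v)/2)
print("body centre in tool y: bar gap centre", (152+438)/2)
go([*m[:2],.031],-99.4)
E
```

```text
[0.42074302 0.25202199 0.088     ] [0.42599674 0.28244924 0.088     ] [0.42336988 0.26723561 0.088     ] 0.030877478713616093 -9.796375559912228
[[0.426  0.1815 0.03  ]
 [0.3933 0.1868 0.03  ]
 [0.4116 0.296  0.03  ]
 [0.4441 0.2907 0.03  ]] [0.41875226 0.2387358  0.03      ]
-9.476009234342722 0.11073033626222678
body centre in tool y: bar gap centre 295.0
dp [ 1.1  0.1 97.2] yaw 0.0001 rows>= 1.5553465609058128 0.00042091772538654617
```

Emit:
apply_moves([
  {"dp": [0.5, 0, 12], "yaw": 0, "grip": 0.4},
  {"dp": [0.5, 0, 40], "yaw": 0, "grip": 0.35},
  {"dp": [0.5, 0, 70], "yaw": 0, "grip": 0.35},
  {"dp": [0.5, 0, 90], "yaw": 0, "grip": 0.35},
  {"dp": [0.5, 0, 96], "yaw": 0, "grip": 0.35},
  {"dp": [0.5, 0, 96], "yaw": 0, "grip": 0.35},
])

```text
time_s: 17.27
tcp_pos: [0.4234, 0.2679, 0.0319]
eef_rot: [-180.0, -0.0, -99.4]
contact_force: [0.4, 0.7, 0.5]
gripper_width: 0.0305
```

```bash
python3 - <<'E'
from h import *
s=get_state();print(s["tcp_pos"],s["eef_rot"],s["contact_force"])
c=cam("scene");crop(c,290,220,400,320,6,"pics/s14.png")
E
```

```text
[0.42340298 0.2679153  0.03191779] [-1.79999207e+02 -1.40668764e-02 -9.94125667e+01] [0.44924583 0.66379924 0.51851695]
```

View pics/s14.png

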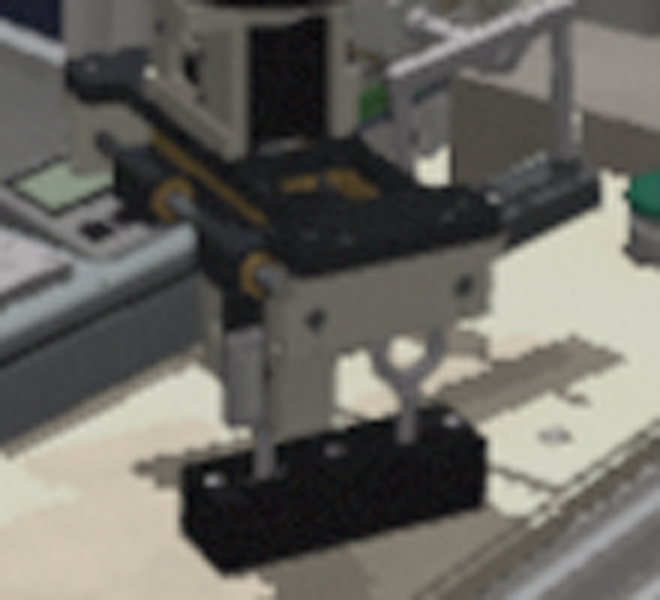

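Emit:
apply_moves([
  {"dp": [0, 0, 0], "yaw": 0, "grip": 0.2},
  {"dp": [0, 0, 0], "yaw": 0, "grip": 0},
  {"dp": [0, 0, 0], "yaw": 0, "grip": 0},
  {"dp": [0, 0, 0], "yaw": 0, "grip": 0},
  {"dp": [0, 0, 0], "yaw": 0, "grip": 0},
  {"dp": [0, 0, 0], "yaw": 0, "grip": 0},
  {"dp": [0, 0, 0], "yaw": 0, "grip": 0},
], newtons=50)

```text
time_s: 18.2
tcp_pos: [0.4237, 0.2684, 0.0322]
eef_rot: [-180.0, 0.0, -99.4]
contact_force: [1.9, -1.3, 5.2]
gripper_width: 0.0086
```

Emit:
apply_moves([
  {"dp": [0, 0, -5], "yaw": 0, "grip": 0},
  {"dp": [0, 0, -15], "yaw": 0, "grip": 0},
  {"dp": [0, 0, -30], "yaw": 0, "grip": 0},
  {"dp": [0, 0, -55], "yaw": 0, "grip": 0},
  {"dp": [0, 0, -80], "yaw": 0, "grip": 0},
  {"dp": [0, 0, -100], "yaw": 0, "grip": 0},
  {"dp": [0, 0, -103], "yaw": 0, "grip": 0},
], newtons=50)

```text
time_s: 19.08
tcp_pos: [0.4234, 0.2688, 0.1369]
eef_rot: [-179.9, 0.2, -99.4]
contact_force: [-0.4, 0.1, -1.5]
gripper_width: 0.0088
```

```bash
python3 - <<'E'
from h import *
s=get_state();print(s["tcp_pos"],s["eef_rot"],s["contact_force"])
c=cam("scene");crop(c,270,200,390,320,6,"pics/s15.png")
go([.532,.276,.135],13.2)
E
```

```text
[0.42337695 0.26880372 0.13692045] [-1.79939148e+02  1.63914837e-01 -9.93907692e+01] [-0.44761901  0.14868191 -1.5274845 ]
dp [ -25.2 -106.2    1.2] yaw -1.9652 rows>= 1.7463916357283793 10.522928311388744
```

View pics/s15.png

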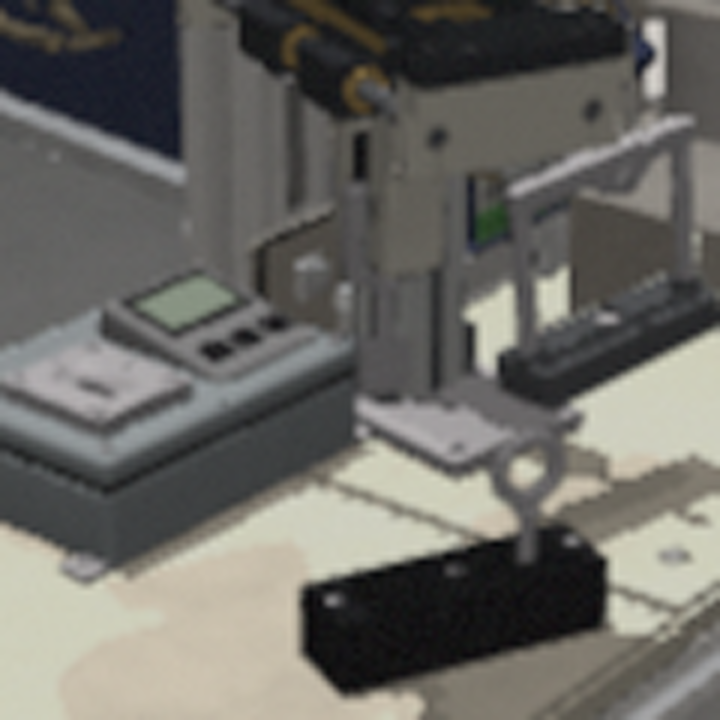

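Emit:
apply_moves([
  {"dp": [-2, -8, 0], "yaw": -0.15, "grip": 0},
  {"dp": [-5, -20, 0], "yaw": -0.33, "grip": 0},
  {"dp": [-8, -32, 0], "yaw": -0.51, "grip": 0},
  {"dp": [-11, -45, 0], "yaw": -0.69, "grip": 0},
  {"dp": [-14, -58, 0], "yaw": -0.87, "grip": 0},
  {"dp": [-17, -70, 0], "yaw": -1.05, "grip": 0},
  {"dp": [-20, -82, 0], "yaw": -1.23, "grip": 0},
  {"dp": [-22, -92, 0], "yaw": -1.41, "grip": 0},
  {"dp": [-24, -100, 0], "yaw": -1.59, "grip": 0},
  {"dp": [-25, -105, 0], "yaw": -1.77, "grip": 0},
  {"dp": [-25, -106, 1], "yaw": -1.93, "grip": 0},
  {"dp": [-25, -106, 1], "yaw": -1.965, "grip": 0},
], newtons=50)

```text
time_s: 20.62
tcp_pos: [0.5312, 0.275, 0.1327]
eef_rot: [180.0, 0.1, 13.2]
contact_force: [-0.7, -0.6, -0.6]
gripper_width: 0.0086
```

Emit:
apply_moves([
  {"dp": [0, 0, 0], "yaw": 0, "grip": 0},
  {"dp": [0, 0, 0], "yaw": 0, "grip": 0},
])

```text
time_s: 20.88
tcp_pos: [0.5317, 0.2755, 0.1337]
eef_rot: [180.0, 0.0, 13.1]
contact_force: [-0.1, 0.3, -0.2]
gripper_width: 0.0085
```

```bash
python3 - <<'E'
from h import *
s=get_state();print(s["tcp_pos"],s["eef_rot"],s["contact_force"],s["joints"])
c=cam("wrist");cv2.imwrite("pics/w16.png",c["img"]);crop(c,210,60,430,280,3.5,"pics/w16c.png")
import pickle;pickle.dump(c,open("v16.pkl","wb"))
c=cam("scene");crop(c,250,180,370,300,6,"pics/s16.png")
E
```

```text
[0.53165744 0.2754572  0.13371042] [1.79996383e+02 1.89863950e-02 1.30702754e+01] [-0.11567119  0.29368301 -0.17611484] [ 4.60661344e+01  1.64213897e+01 -1.45948079e+01 -8.52290794e-03
 -5.90016967e+01  5.70085322e+01]
```

View pics/w16.png

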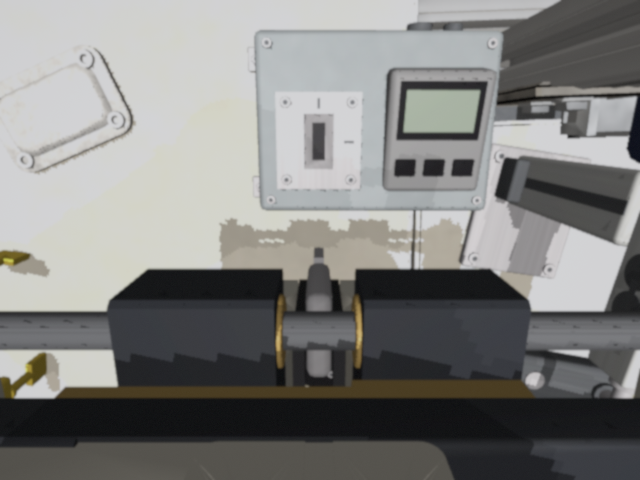

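View pics/w16c.png

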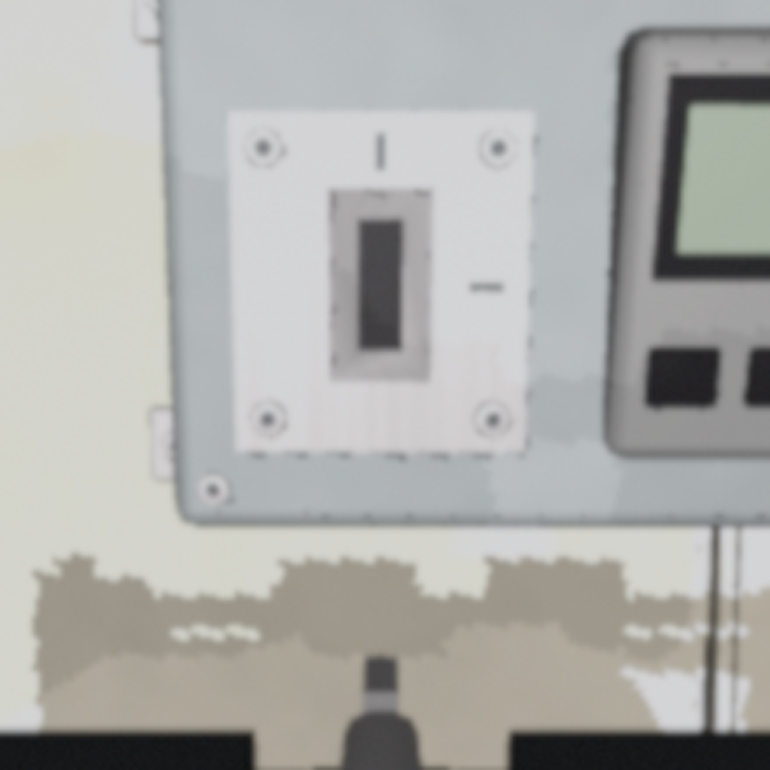

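View pics/s16.png

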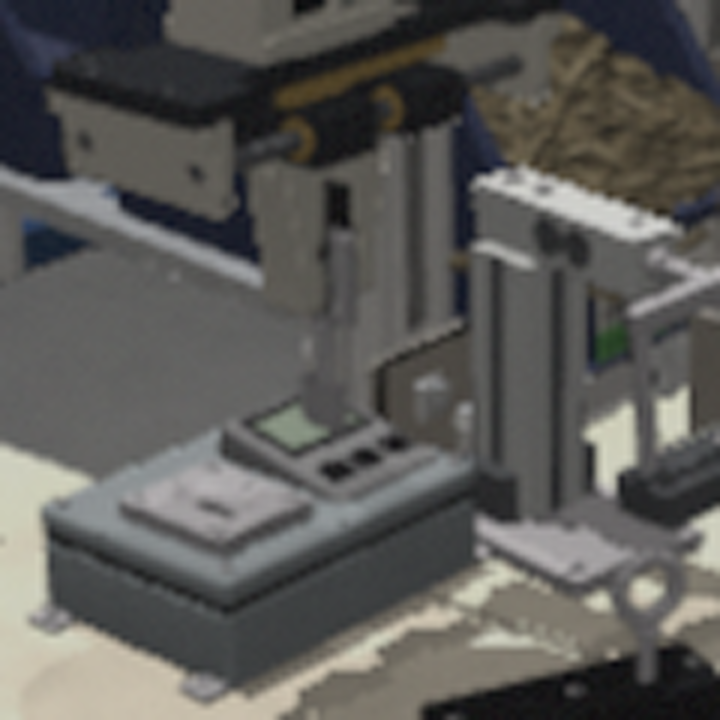

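```bash
python3 - <<'E'
from h import *
import pickle
c=pickle.load(open("v16.pkl","rb"))
w=lambda x,y:((x+.5)/3.5-.5+210,(y+.5)/3.5-.5+60)
d=np.array([plane(c,w(*p),.058) for p in((331,189),(433,189),(429,381),(331,381))]);print("dish",d.round(4),d.mean(0))
pl=np.array([plane(c,w(*p),.058) for p in((228,111),(535,112),(526,452),(235,451))]);print("plate",pl.round(4),pl.mean(0))
for q in(d,pl):
    v=q[0]+q[1]-q[2]-q[3];u=q[1]+q[2]-q[0]-q[3]; print("yaw",np.degrees(np.arctan2(v[1],v[0])),np.degrees(np.arctan2(u[1],u[0]))+90,np.linalg.norm(v)/2,np.linalg.norm(u)/2)
s=np.array([plane(c,w(*p),.050) for p in((359,220),(403,220),(400,349),(358,349))]);print("slot@-8",s.mean(0))
e=plane(c,w(381,657),.1077);print("bit edge",e)
th=np.radians(13.07);X=np.array([np.cos(th),np.sin(th)]);Y=np.array([np.sin(th),-np.cos(th)])
tcp=np.array([.53166,.27546]);print("bit edge rel tool x,y mm",1e3*(e[:2]-tcp)@X,1e3*(e[:2]-tcp)@Y)
L=d.mean(0)[:2];print("lock rel tool",1e3*(L-tcp)@X,1e3*(L-tcp)@Y)
E
```

```text
dish [[0.605  0.3008 0.058 ]
 [0.609  0.2838 0.058 ]
 [0.5772 0.2768 0.058 ]
 [0.5732 0.2937 0.058 ]] [0.59110335 0.28876001 0.058     ]
plate [[0.6134 0.3205 0.058 ]
 [0.625  0.2699 0.058 ]
 [0.5689 0.2569 0.058 ]
 [0.5572 0.3077 0.058 ]] [0.59112274 0.28876363 0.058     ]
yaw 12.538215955891866 13.154909718989089 0.032565375470859505 0.017413585452079033
yaw 12.978116208361131 12.968001612856852 0.0576289292969319 0.05204231429054874
slot@-8 [0.59108142 0.28894555 0.05      ]
bit edge [0.53966319 0.27669213 0.1077    ]
bit edge rel tool x,y mm 8.074495005121959 0.6096376145131159
lock rel tool 60.91111733998976 0.48713214503226177
```

Emit:
apply_moves([
  {"dp": [10, 0, 0], "yaw": 0, "grip": 0},
  {"dp": [30, 0, 0], "yaw": 0, "grip": 0},
  {"dp": [50, 0, 8], "yaw": 0, "grip": 0},
  {"dp": [60, 0, 25], "yaw": 0, "grip": 0},
  {"dp": [61.5, 0, 38], "yaw": 0, "grip": 0},
  {"dp": [61.5, 0, 43], "yaw": 0, "grip": 0},
  {"dp": [61.5, 0, 43], "yaw": 0, "grip": 0},
], newtons=50)

```text
time_s: 21.85
tcp_pos: [0.5912, 0.2892, 0.0904]
eef_rot: [180.0, 0.1, 13.2]
contact_force: [0.0, -0.2, 0.1]
gripper_width: 0.0085
```

```bash
python3 - <<'E'
from h import *
s=get_state();print(s["tcp_pos"],s["eef_rot"],s["contact_force"],s["moment"])
c=cam("wrist");crop(c,210,90,430,400,2.5,"pics/w17c.png")
c=cam("scene");crop(c,250,200,340,300,6,"pics/s17.png")
E
```

```text
[0.59117277 0.28924004 0.0903566 ] [1.79967997e+02 5.51907386e-02 1.32000197e+01] [ 0.0410786  -0.18474169  0.13216087] [-0.05931625 -0.01522409 -0.01526673]
```

View pics/w17c.png

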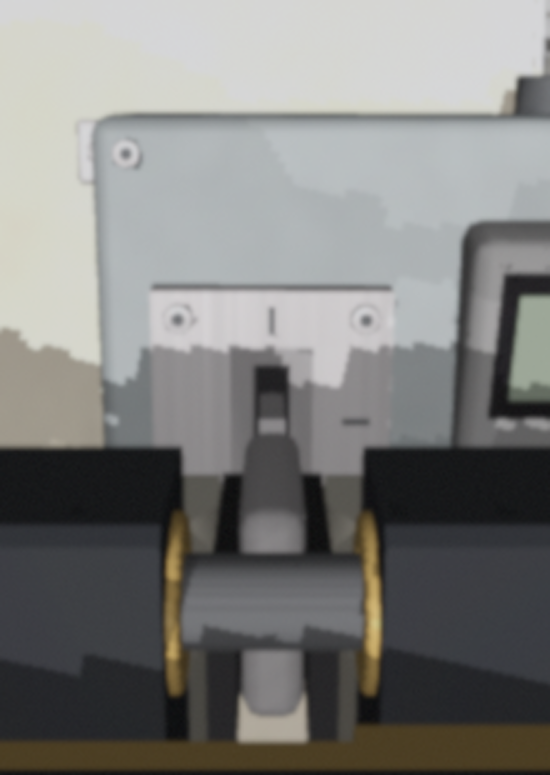

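View pics/s17.png

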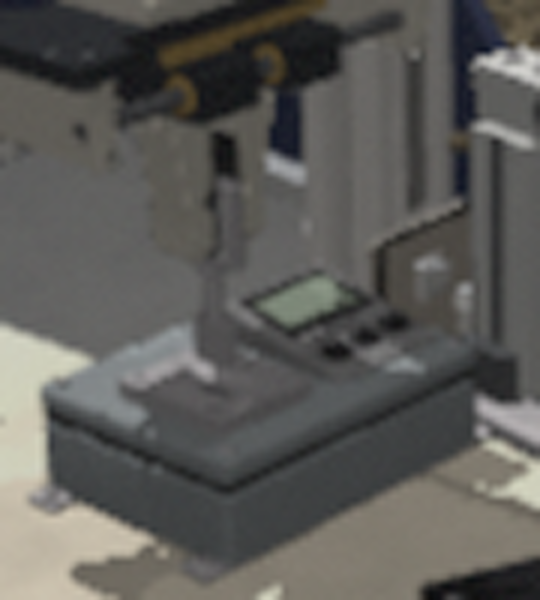

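Emit:
apply_moves([
  {"dp": [0, 0, 3], "yaw": 0, "grip": 0},
  {"dp": [0, 0, 7], "yaw": 0, "grip": 0},
  {"dp": [0, 0, 10], "yaw": 0, "grip": 0},
  {"dp": [0, 0, 13], "yaw": 0, "grip": 0},
  {"dp": [0, 0, 15], "yaw": 0, "grip": 0},
  {"dp": [0, 0, 15], "yaw": 0, "grip": 0},
], newtons=55)

```text
time_s: 22.7
tcp_pos: [0.5917, 0.2894, 0.0756]
eef_rot: [180.0, 0.0, 13.2]
contact_force: [-0.0, -0.2, -1.0]
gripper_width: 0.0085
```

Emit:
apply_moves([
  {"dp": [0, 0, 1], "yaw": 0, "grip": 0},
  {"dp": [0, 0, 2], "yaw": 0, "grip": 0},
  {"dp": [0, 0, 2.5], "yaw": 0, "grip": 0},
  {"dp": [0, 0, 2.5], "yaw": 0, "grip": 0},
], newtons=55)

```text
time_s: 23.2
tcp_pos: [0.592, 0.2896, 0.0739]
eef_rot: [-180.0, -0.0, 13.2]
contact_force: [-0.7, -0.8, 3.8]
gripper_width: 0.0087
```

Emit:
apply_moves([
  {"dp": [0, 0, 1], "yaw": 0.06, "grip": 0},
  {"dp": [0, 0, 1.5], "yaw": 0.12, "grip": 0},
  {"dp": [0, 0, 1.5], "yaw": 0.12, "grip": 0},
  {"dp": [0, 0, 1.5], "yaw": 0.0, "grip": 0},
  {"dp": [0, 0, 1.5], "yaw": -0.12, "grip": 0},
  {"dp": [0, 0, 1.5], "yaw": -0.12, "grip": 0},
  {"dp": [0, 0, 1.5], "yaw": 0, "grip": 0},
], newtons=55)

```text
time_s: 24.08
tcp_pos: [0.5915, 0.2895, 0.0715]
eef_rot: [-180.0, 0.0, 12.9]
contact_force: [-0.6, -0.7, -0.5]
gripper_width: 0.0085
```

Emit:
apply_moves([
  {"dp": [0, 0, 1], "yaw": 0.06, "grip": 0},
  {"dp": [0, 0, 2], "yaw": 0.12, "grip": 0},
  {"dp": [0, 0, 3], "yaw": 0.12, "grip": 0},
  {"dp": [0, 0, 4], "yaw": 0.0, "grip": 0},
  {"dp": [0, 0, 4.5], "yaw": -0.12, "grip": 0},
  {"dp": [0, 0, 5], "yaw": -0.12, "grip": 0},
  {"dp": [0, 0, 5], "yaw": 0, "grip": 0},
], newtons=55)

```text
time_s: 24.95
tcp_pos: [0.5918, 0.2894, 0.0668]
eef_rot: [180.0, 0.0, 12.9]
contact_force: [0.8, -1.4, 2.0]
gripper_width: 0.0085
```

Emit:
apply_moves([
  {"dp": [0, 0, 1.5], "yaw": -0.06, "grip": 0},
  {"dp": [0, 0, 2], "yaw": -0.12, "grip": 0},
  {"dp": [0, 0, 2], "yaw": -0.12, "grip": 0},
  {"dp": [0, 0, 2.5], "yaw": 0.0, "grip": 0},
  {"dp": [0, 0, 2.5], "yaw": 0.12, "grip": 0},
  {"dp": [0, 0, 2.5], "yaw": 0.12, "grip": 0},
  {"dp": [0, 0, 2.5], "yaw": 0, "grip": 0},
], newtons=55)

```text
time_s: 25.82
tcp_pos: [0.5916, 0.2895, 0.0642]
eef_rot: [-180.0, 0.0, 13.4]
contact_force: [0.1, -1.2, 0.0]
gripper_width: 0.0089
```

Emit:
apply_moves([
  {"dp": [0, 0, 1], "yaw": 0.05, "grip": 0},
  {"dp": [0, 0, 2], "yaw": 0.08, "grip": 0},
  {"dp": [0, 0, 3], "yaw": 0.0, "grip": 0},
  {"dp": [0, 0, 4], "yaw": -0.08, "grip": 0},
  {"dp": [0, 0, 4.5], "yaw": -0.08, "grip": 0},
  {"dp": [0, 0, 5], "yaw": 0, "grip": 0},
  {"dp": [0, 0, 5], "yaw": 0, "grip": 0},
], newtons=55)

```text
time_s: 26.7
tcp_pos: [0.5916, 0.2895, 0.0591]
eef_rot: [180.0, 0.0, 13.1]
contact_force: [1.6, -0.5, -0.4]
gripper_width: 0.009
```

Inside the rotor (depth ≈25 mm) with no resistance. Carrying on to home.

Emit:
apply_moves([
  {"dp": [0, 0, 1], "yaw": 0.03, "grip": 0},
  {"dp": [0, 0, 2.5], "yaw": 0.03, "grip": 0},
  {"dp": [0, 0, 4], "yaw": -0.03, "grip": 0},
  {"dp": [0, 0, 5.5], "yaw": -0.03, "grip": 0},
  {"dp": [0, 0, 6.5], "yaw": 0, "grip": 0},
  {"dp": [0, 0, 7], "yaw": 0, "grip": 0},
  {"dp": [0, 0, 7.5], "yaw": 0, "grip": 0},
  {"dp": [0, 0, 8], "yaw": 0, "grip": 0},
  {"dp": [0, 0, 8], "yaw": 0, "grip": 0},
], newtons=55)

```text
time_s: 27.82
tcp_pos: [0.5918, 0.2895, 0.0523]
eef_rot: [180.0, -0.0, 13.2]
contact_force: [-2.6, -0.4, 6.4]
gripper_width: 0.0088
```

Emit:
apply_moves([
  {"dp": [0, 0, 0.5], "yaw": 0.03, "grip": 0},
  {"dp": [0, 0, 1], "yaw": -0.03, "grip": 0},
  {"dp": [0, 0, 1], "yaw": 0, "grip": 0},
  {"dp": [0, 0, 1], "yaw": 0, "grip": 0},
], newtons=55)

```text
time_s: 28.32
tcp_pos: [0.5925, 0.2898, 0.0523]
eef_rot: [-180.0, -0.1, 13.2]
contact_force: [-3.5, -0.8, 10.7]
gripper_width: 0.0088
```

```bash
python3 - <<'E'
from h import *
s=get_state();print(s["tcp_pos"],s["eef_rot"],s["contact_force"],s["moment"],s["joints"])
c=cam("scene");crop(c,250,200,340,300,6,"pics/s18.png")
E
```

```text
[0.59252392 0.2898234  0.05225592] [-1.79983094e+02 -1.21385497e-01  1.32006607e+01] [-3.50973905 -0.81309051 10.69928501] [-0.54047985  1.23439607 -0.00952298] [ 4.29985711e+01  2.60054507e+01 -1.17949798e+01  5.78641106e-02
 -5.20858460e+01  6.01665965e+01]
```

View pics/s18.png

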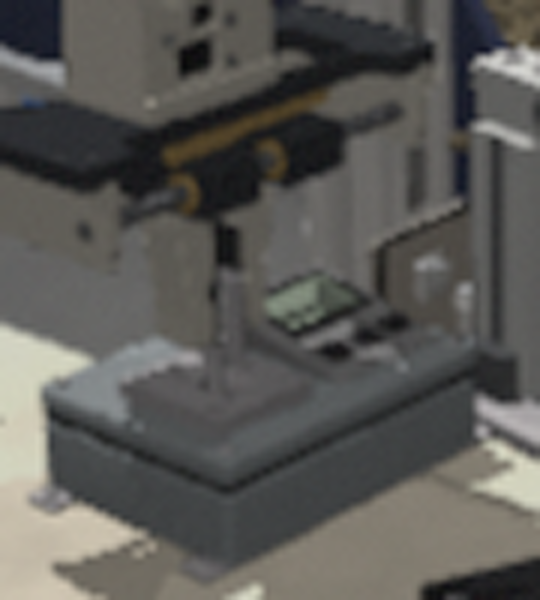

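```bash
python3 - <<'E'
from h import *
t=cam("top");crop(t,230,60,430,260,4,"pics/t19.png")
for uv in((340,195),(330,150),(372,170),(400,190)):
  print(uv,[plane(t,uv,z).round(3) for z in(0,.15,.3)])
E
```

```text
(340, 195) [array([0.638, 0.167, 0.   ]), array([0.605, 0.174, 0.15 ]), array([0.573, 0.182, 0.3  ])]
(330, 150) [array([0.738, 0.185, 0.   ]), array([0.693, 0.19 , 0.15 ]), array([0.648, 0.195, 0.3  ])]
(372, 170) [array([0.691, 0.096, 0.   ]), array([0.652, 0.112, 0.15 ]), array([0.613, 0.128, 0.3  ])]
(400, 190) [array([0.645, 0.037, 0.   ]), array([0.612, 0.061, 0.15 ]), array([0.579, 0.085, 0.3  ])]
```

View pics/t19.png

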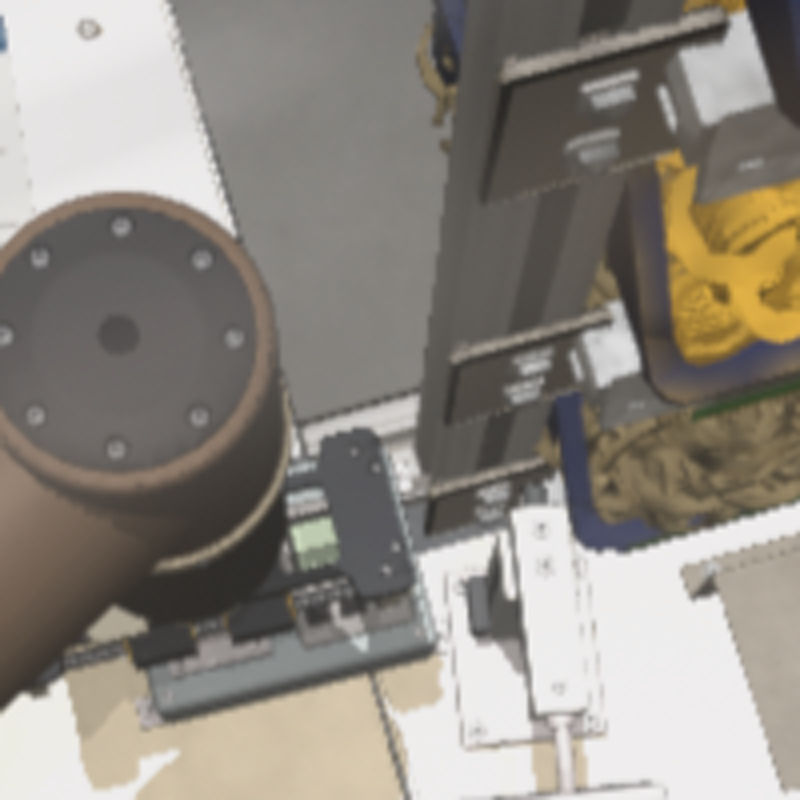

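Emit:
apply_moves([
  {"dp": [-0.5, 0, -0.5], "yaw": 0.06, "grip": 0},
  {"dp": [-0.5, 0, -0.5], "yaw": 0.18, "grip": 0},
  {"dp": [-0.5, 0, -0.5], "yaw": 0.3, "grip": 0},
  {"dp": [-0.5, 0, -0.5], "yaw": 0.42, "grip": 0},
  {"dp": [-0.5, 0, -0.5], "yaw": 0.54, "grip": 0},
  {"dp": [-0.5, 0, -0.5], "yaw": 0.66, "grip": 0},
], newtons=60)

```text
time_s: 29.18
tcp_pos: [0.5922, 0.2892, 0.0523]
eef_rot: [-180.0, -0.1, -24.8]
contact_force: [-0.2, -3.0, 7.5]
gripper_width: 0.0091
```

```bash
python3 - <<'E'
from h import *
s=get_state();print(s["tcp_pos"],s["eef_rot"],s["contact_force"],s["moment"],s["gripper_width"])
E
```

```text
[0.59221391 0.28921731 0.0522956 ] [-1.79952100e+02 -9.61877519e-02 -2.48172454e+01] [-0.1576395  -3.04183636  7.52323216] [-1.12476201  0.16028998  0.1403913 ] 0.00914687904411288
```

Emit:
apply_moves([
  {"dp": [0, 0, 0], "yaw": 0.12, "grip": 0},
  {"dp": [0, 0, 0], "yaw": 0.24, "grip": 0},
  {"dp": [0, 0, 0], "yaw": 0.36, "grip": 0},
  {"dp": [0, 0, 0], "yaw": 0.48, "grip": 0},
  {"dp": [0, 0, 0], "yaw": 0.6, "grip": 0},
  {"dp": [0, 0, 0], "yaw": 0.72, "grip": 0},
  {"dp": [0, 0, 0], "yaw": 0.82, "grip": 0},
  {"dp": [0, 0, 0], "yaw": 0.9, "grip": 0},
  {"dp": [0, 0, 0], "yaw": 0.95, "grip": 0},
  {"dp": [0, 0, 0], "yaw": 0.95, "grip": 0},
], newtons=60)

```text
time_s: 30.42
tcp_pos: [0.5916, 0.2889, 0.0523]
eef_rot: [-180.0, -0.0, -79.1]
contact_force: [-2.1, -3.5, 9.5]
gripper_width: 0.0086
```

```bash
python3 - <<'E'
from h import *
s=get_state();print(s["tcp_pos"],s["eef_rot"],s["contact_force"],s["moment"],s["gripper_width"])
E
```

```text
[0.5916418  0.28891584 0.05229535] [-1.79952258e+02 -3.82185268e-02 -7.90661645e+01] [-2.10462961 -3.54514659  9.4591048 ] [-1.21883074  1.02900917  0.17870504] 0.00855882744290864
```

Emit:
apply_moves([
  {"dp": [0, 0, 0], "yaw": 0.04, "grip": 0},
  {"dp": [0, 0, 0], "yaw": 0.08, "grip": 0},
  {"dp": [0, 0, 0], "yaw": 0.09, "grip": 0},
  {"dp": [0, 0, 0], "yaw": 0.09, "grip": 0},
], newtons=60)

```text
time_s: 30.92
tcp_pos: [0.5916, 0.2889, 0.0523]
eef_rot: [-180.0, -0.0, -84.2]
contact_force: [-2.8, -3.3, 9.4]
gripper_width: 0.0086
```

```bash
python3 - <<'E'
from h import *
s=get_state();print(s["tcp_pos"],s["eef_rot"],s["contact_force"],s["moment"],s["gripper_width"])
E
```

```text
[0.59155716 0.28891131 0.0522652 ] [-1.79956199e+02 -3.56090186e-02 -8.41885359e+01] [-2.79119611 -3.30855783  9.43970656] [-1.20465164  1.09635062  0.15408812] 0.008648649452796973
```

Emit:
apply_moves([
  {"dp": [0, 0, 0], "yaw": 0.03, "grip": 0},
  {"dp": [0, 0, 0], "yaw": 0.05, "grip": 0},
  {"dp": [0, 0, 0], "yaw": 0.05, "grip": 0},
], newtons=60)

```text
time_s: 31.3
tcp_pos: [0.5915, 0.2889, 0.0523]
eef_rot: [-180.0, -0.0, -87.0]
contact_force: [-2.5, -3.0, 8.7]
gripper_width: 0.009
```

```bash
python3 - <<'E'
from h import *
s=get_state();print(s["tcp_pos"],s["eef_rot"],s["contact_force"],s["moment"],s["gripper_width"])
c=cam("wrist");cv2.imwrite("pics/w20.png",c["img"])
c=cam("scene");crop(c,250,170,410,290,5,"pics/s20.png")
t=cam("top");crop(t,230,160,400,300,4.5,"pics/t20.png")
E
```

```text
[0.59152316 0.28889558 0.05227387] [-1.79957677e+02 -3.80752647e-02 -8.70476757e+01] [-2.47651257 -3.03005351  8.68254656] [-1.16445673  1.21731844  0.28188524] 0.009023172312906716
```

View pics/w20.png

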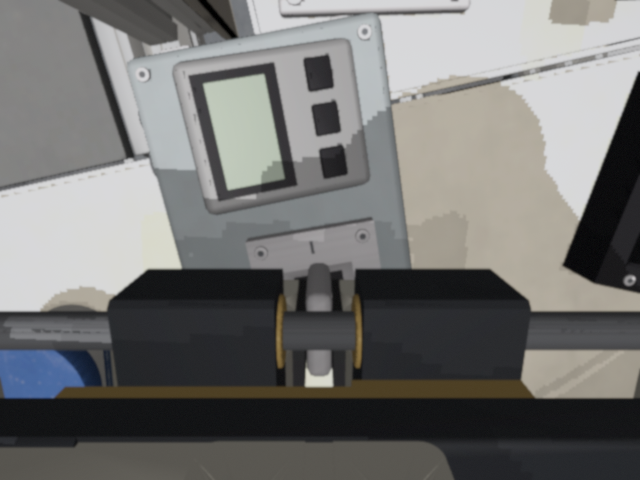

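View pics/s20.png

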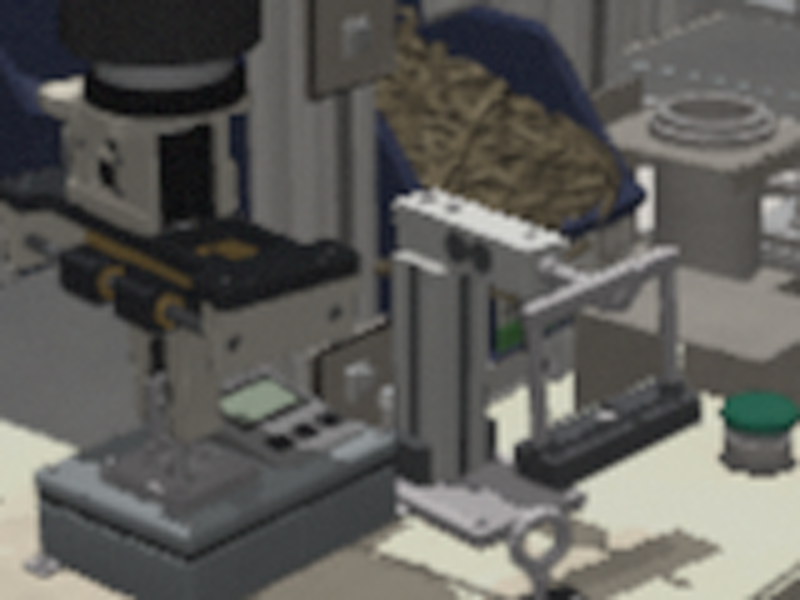

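View pics/t20.png

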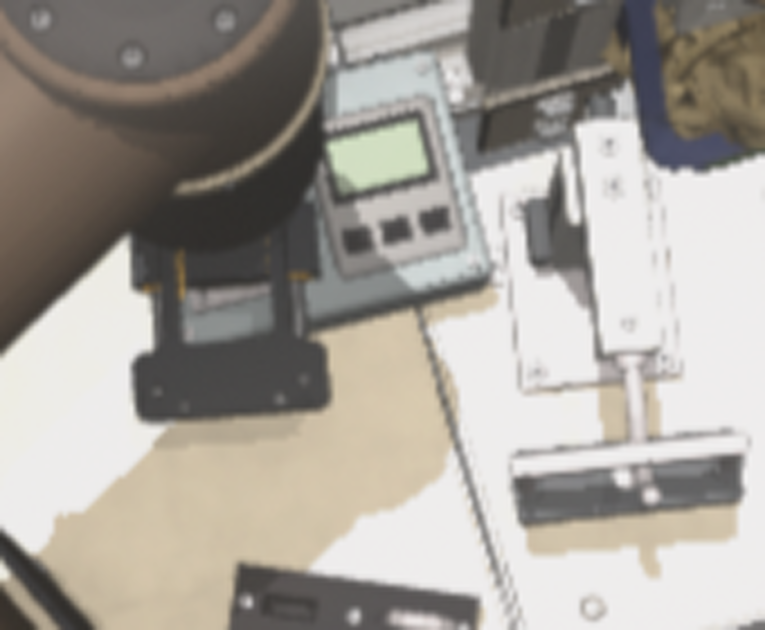

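Emit:
apply_moves([
  {"dp": [0, 0, 0], "yaw": 0, "grip": 0},
  {"dp": [0, 0, 0], "yaw": 0, "grip": 0},
  {"dp": [0, 0, 0], "yaw": 0, "grip": 0},
  {"dp": [0, 0, 0], "yaw": 0, "grip": 0},
], newtons=60)

```text
time_s: 31.95
tcp_pos: [0.5915, 0.2889, 0.0523]
eef_rot: [-180.0, -0.0, -87.0]
contact_force: [-3.0, -2.3, 8.9]
gripper_width: 0.0089
```

```bash
python3 - <<'E'
from plant import *
s=get_state();print(s["time_s"],s["tcp_pos"],s["eef_rot"],s["contact_force"],s["moment"],s["gripper_width"])
print(close_job())
E
```

```text
31.95 [0.59154548 0.28890643 0.05226204] [-1.79956409e+02 -3.67529574e-02 -8.70324671e+01] [-2.95822955 -2.29036054  8.91875762] [-1.21163012  1.2073212   0.2754329 ] 0.008894479141791367
the job is handed in; nothing more can be done
None
```

The job is done and handed in at 32 s of the 72 allowed. The test weight hangs on the load-cell hook, and the paddle key is fully home in the switch, held turned against the stop. No verdict was reported.

**Weight:** I released it on the hook, and the last scene and top pictures show it hanging with nothing touching it. It tilts slightly along the bar.

**Key:** I took the grey paddle key out of its slot and left the ring key and both yellow look-alikes alone. I wiggled it past both discs under light pressure, with at most about 4 N read between wiggles. It stopped hard with the tool at z = 52.3 mm, where 52 was expected for home.

**Turn:** The tool turned about 100 degrees clockwise. The moment rose from 0.15 to 0.28 N m over the last 3 degrees, which I take as the switch's stop. I could not see the rotor itself. At hand-in the grip was set to 60 N, with about 9 N pressing down and the fingers 8.9 mm apart.

**What disagreed:**
- **Fingertips:** They sit about 24 mm behind the stated tool point. The first two attempts to grip the handle closed just above the bar without moving the weight, and I allowed for the offset after that.
- **Hook position:** The top and wrist cameras differed by about 4–5 mm on where the hook is, and I went by the wrist camera.

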